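# Lock the cleaning concentrate away in the chest

## Task

The cleaning round is done, so lock the concentrate away: stand the green bottle with the white cap upright in the one free place among the packed things in the open chest, setting it down rather than dropping it. Then lower the chest's lid until it is fully shut without letting it slam, and slide the barrel bolt on the lid fully home into its keeper. Leave the tub and the can that stand near the bottle where they are.

Things in the scene. Friction and masses are not known exactly. Their poses are not given: they have to be found in the camera images.
- chest: Grey chest, blue top, fixed to the desk: 232 mm along its x, 360 along its y, 184 high. Origin: centre of its underside; z up; yaw varies. Left part (+y): open bay under the hinged lid, walls 12 mm, floor 12 and rim 172 mm above the desk, inside x -104 to 104, y -36 to 168 mm; packed with loose tubs, cartons and a can 92 to 100 mm tall. Right part (y -44 to -180): fixed top with the keeper
- lid_hinge (a point): Middle of the lid's hinge line, which runs parallel to chest x along the chest's left edge: chest x 0, y 180 mm, 172 mm above the desk (level with the underside of the shut lid)
- free_place (a point): Centre of the free place on the inner floor of the bay (chest x 0, y -1 mm, 12 mm above the desk). The place is about 75 mm along chest x (between two round tubs 62 mm in diameter) and 70 mm along chest y (between the partition and a carton)
- bottle_mid (a point): Centre of the green bottle, half-way up. Rigid, upright, round: body 58 mm in diameter up to 90 mm, a shoulder, then a white ribbed screw cap 38 mm in diameter from 114 to 150 mm above its foot (grip it there). 0.22 to 0.45 kg. The wipes tub and the spray can stand near it, in any order
- lid (a joint): Lid angle, rad: 0 = fully shut (against its stop), 1.57 = upright, 1.75 at most; it starts roughly upright. Panel 12 mm thick, 232 mm along the hinge, 222 mm from hinge to free edge; shut, its top is 184 mm above the desk, level with the fixed top. About 0.7 kg with its bolt. Stiff hinge (1.1 N m friction): it stays at any angle and must be pushed all the way down
- lid_edge (a point): Middle of the lid's free edge, on the outer face (the face that is uppermost when shut and carries the bolt), 222 mm from the hinge line
- bolt (a joint): Bolt travel, m: 0 = drawn back, 0.050 = fully home against its stop, through the keeper; starts drawn back or nearly. Slides toward the lid's free edge (chest -y when shut), stays where left, needs about 4 N. Rounded steel rod 14 mm in diameter on the lid's middle line (chest x 0), axis 11.5 mm above the outer face. It strikes the keeper if the lid is not fully down
- bolt_knob (a point): Centre of the brass knob standing up from the rod: 22 mm in diameter, 33 to 52 mm above the lid's outer face, this point 40 mm above it, on an 11 mm stem. Lid shut: chest x 0, y 60 mm drawn back, y 10 mm home. Guide sleeves 23 mm high: with the bolt drawn back, one ends 12 mm behind this point and one begins 80 mm ahead
- keeper_mouth (a point): Centre of the mouth of the keeper, a steel sleeve 29 mm wide, 16 mm long, bore 21 mm, on the fixed top: chest x 0, y -56 mm, 11.5 mm above the fixed top. Top of the sleeve 26 mm above the fixed top
- wipes_tub: White tub with a blue lid, 76 mm in diameter, 115 mm tall, to be left alone; origin at the centre of its foot
- spray_can: Can with a red label, 62 mm in diameter, 110 mm tall, to be left alone; origin at the centre of its foot

How it is judged:
By the outcome, as a careful person would: the job done as asked, in the order asked, and still so for the second after the job is handed in, with the robot touching nothing.
It also fails if it takes over 70 s, if anything falls off the work surface, if the arm or the gripper's body presses on something with over 40 N, if the wrist force passes 120 N, or if a joint passes its speed limit or range.

## Robot

A 7-joint arm with a two-finger parallel gripper is mounted at the origin on the work surface. World frame = base frame: x ahead of the robot, y to its left, z up, the work surface at z = 0. Lengths are in mm, angles in rad, forces in N, time in s.
With the tool pointing down it reaches from about 425 to 1025 mm from the base axis. Payload 9.4 kg.
Tool frame: the origin (TCP) lies at the very end of the fingers, on their centre line; the grasp point (between the pads) lies 19 mm behind it; y points along the fingers, x is the direction in which the jaws open and shut, and the axes are right-handed (so a half turn about y gives the same grasp; the last joint's range is limited). The gripper opens to 93 mm and grips with 3 to 60 N. Pads are 15 mm wide; open, the fingers measure 128 mm over their backs; the gripper's body (75 mm by 188 mm) begins 65 mm behind the grasp point.
Start: joints at [-1.347, 0.599, -0.003, 1.599, 0.002, 0.943, -0.08], TCP at [214.812, 692.445, 186.118] pointing down, gripper open.
Joint ranges: [-2.57, 2.57], [-0.35, 1.97], [-1.29, 1.29], [0.11, 2.56], [-1.05, 4.19], [0.11, 1.86], [-2.63, 2.63]. Speed limits (rad/s): [2.22, 2.22, 3.01, 3.01, 3.14, 3.14, 3.14].

## Interface

Orientations are given as a unit quaternion [x, y, z, w].
In Python, from workcell import observe, eyes, robot gives the robot as it stands.
- The arm moves only by the tool arm_command, never from a script. Its argument "moves" is a list of rows, each an object with "angular": the turn, a rotation vector about the world's x, y, z in units of 5 degrees (1.0 is 5 degrees), a list of three; "slide": the shift along the world's x, y, z in units of 40 mm (1.0 is 40 mm), a list of three; "grip": the opening, from 0 (shut) to 1 (fully open). A call has 1 to 20 rows; each row shifts and turns the pose as measured when the row begins; what a row does not reach is not made up. A row lasts 1/12 s, in which the tool goes at most 41.7 mm and 7.16 degrees, less where a joint would pass 70% of its speed; a pose out of reach is approached as far as the arm can. A call is refused whole if a number of a shift passes 1 or a number of a turn 1, either way. A call with a gripper value outside its range is refused whole. The fingers move at their own pace and stop on an object; the grip force is fixed at half the most. Time passes only in rows, so rows that do not move let the fingers close. It gives the time, the measured TCP pose, the force and the opening at its end, in the units of the state.
- observe(): the state, without advancing time (a new reading comes with each control period).
- eyes.camera(name): name is "scene" or "top"; returns the picture (480x640x3 uint8, red, green, blue); there is no depth.
- eyes.calibration(name): a dict with "fx", "fy", "cx", "cy" (pixels), "cam_to_world" (4x4, takes a point from camera to world coordinates). Camera axes: x right, y down, z forward; pixel columns grow to the right and rows downward; lengths in mm; the calibration is good to about 2 mm. A picture is of the moment at which its call begins. calibration takes no time and is no camera call.
- robot.hand_in(): hands the job in, once; it reports no verdict.
Trained networks look in the newest picture that a camera, given by its name, has taken for a name from the list of things; names that differ only in an ending like _2 or _b are one class to them, and where a whole thing is asked for, a point or a joint stands for the part that bears it (a point fixed in the world has none). Each returns a list of dicts, best first, with "conf" (0 to 1); they miss things now and then, are a little off and sometimes report something else, mostly with a low value. They report only what shows in the picture. A call takes as long as a camera call.
- eyes.search_frame(camera, name): "centre" ([column, row] in pixels, amid what is visible of it).
- eyes.trace(camera, name): "region" (480x640 bool, what is visible of it) and "centre" ([column, row] in pixels, amid what is visible of it).
- eyes.spot_point(camera, name): "centre" ([column, row] in pixels: a listed point, or the origin of a listed thing).
The state is a dict: "clock": time; "joint_positions": joint angles; "joint_vel": joint speeds; "joint_torque": joint torques, N m; "tcp_pos": TCP position; "orientation": TCP orientation; "ft_force": force on the tool from outside, world axes, zero at the start; "wrist_torque": the same for the moment, N m; "gripper_width": opening from 0.0 (shut) to 1.0 (fully open).
Only numpy, scipy, OpenCV 4.12 (cv2) and the standard library are available. Lean on these libraries where they do the work, as an engineer would, in place of code of your own. Each camera call takes 0.05 s, during which the arm holds its last target.

## Working session

There is one attempt and no reset: what is moved stays moved. The work goes in short steps, Python scripts to look and compute and a tool call to move; the robot and the scene stay as the last step left them, time stands still between calls to the robot, and variables do not carry over. Pictures are saved under pics/ and viewed, and the job is handed in when it is done.

Besides the shell and the picture viewer there is one more tool, called after ">>>" as name([rows], argument=value, ...), one row to a line, values as JSON. arm_command: Moves the arm, as the interface text tells. Its arguments: {"type":"object","properties":{"moves":{"type":"array"}},"required":["moves"]}

```bash
ls; mkdir -p pics
python3 - <<'E'
from workcell import observe, eyes, robot
import cv2
s=observe(); print(s)
for c in("scene","top"):
    im=eyes.camera(c); cv2.imwrite(f"pics/{c}0.png",im[:,:,::-1])
    print(c,eyes.calibration(c))
print(observe()["clock"])
E
```

```text
pics
{'clock': 0.0, 'joint_positions': array([-1.34668756,  0.60013319, -0.00257425,  1.60012384,  0.00180599,
        0.94289286, -0.07978011]), 'joint_vel': array([ 8.84917016e-04, -3.48582712e-04, -9.16905475e-05,  5.58215375e-06,
       -2.08137032e-03, -8.80600254e-04, -4.59945754e-04]), 'joint_torque': array([-3.87606760e-04, -7.65062642e+01,  1.49704590e+00, -2.52348161e+01,
       -5.24599396e-02,  1.69536023e-02,  1.74401689e-04]), 'tcp_pos': array([214.65715605, 691.93093181, 185.25589091]), 'orientation': array([ 0.56961351,  0.41905301, -0.41988055, -0.56888957]), 'ft_force': array([-0.47573363, -0.13745874,  0.25214779]), 'wrist_torque': array([ 0.02143435, -0.06438858, -0.03415026]), 'gripper_width': 0.9989139384108701}
scene {'fx': 485.5407910858629, 'fy': 485.5407910858629, 'cx': 317.997404283621, 'cy': 234.97557445981786, 'cam_to_world': array([[ 1.56541432e-01,  6.80771055e-01, -7.15573581e-01,
         1.22287300e+03],
       [ 9.87641502e-01, -1.02259241e-01,  1.18774206e-01,
        -1.57360478e+02],
       [ 7.68403051e-03, -7.25323251e-01, -6.88365555e-01,
         8.11317138e+02],
       [ 0.00000000e+00,  0.00000000e+00,  0.00000000e+00,
         1.00000000e+00]])}
top {'fx': 515.7376313361963, 'fy': 515.7376313361963, 'cx': 315.19011316131656, 'cy': 243.99530114482488, 'cam_to_world': array([[-1.19449562e-02, -9.94845222e-01,  1.00699069e-01,
         4.17775986e+02],
       [-9.99904615e-01,  1.25822765e-02,  5.69618745e-03,
        -5.91590034e+01],
       [-6.93384840e-03, -1.00621423e-01, -9.94900624e-01,
         1.35920793e+03],
       [ 0.00000000e+00,  0.00000000e+00,  0.00000000e+00,
         1.00000000e+00]])}
0.1
```

View pics/scene0.png

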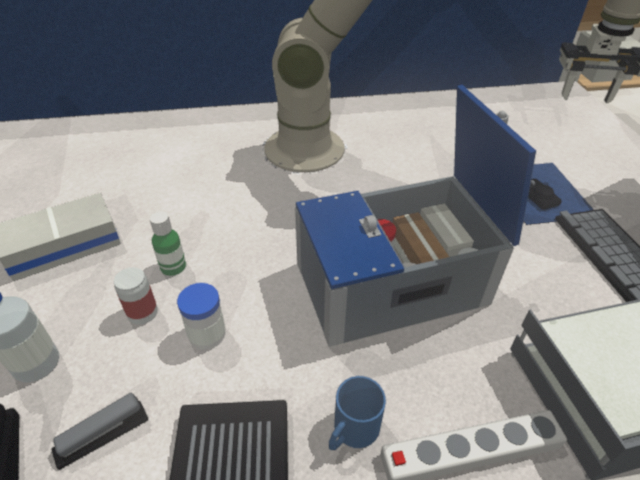

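View pics/top0.png

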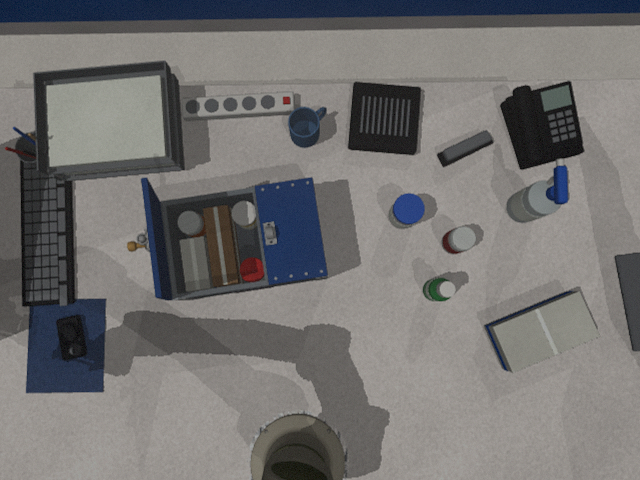

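```bash
cat > h.py <<'E'
import numpy as np, cv2
from workcell import observe, eyes, robot
def ray(cam,px):
    c=eyes.calibration(cam); d=np.array([(px[0]-c['cx'])/c['fx'],(px[1]-c['cy'])/c['fy'],1.])
    T=c['cam_to_world']; return T[:3,3],T[:3,:3]@d
def onz(cam,px,z):
    o,d=ray(cam,px); return o+d*(z-o[2])/d[2]
def tri(pa,pb,ca="scene",cb="top"):
    o1,d1=ray(ca,pa);o2,d2=ray(cb,pb)
    A=np.c_[d1,-d2]; t=np.linalg.lstsq(A,o2-o1,rcond=None)[0]
    p=o1+d1*t[0];q=o2+d2*t[1]; return (p+q)/2,np.linalg.norm(p-q)
def proj(cam,P):
    c=eyes.calibration(cam);T=c['cam_to_world']; p=T[:3,:3].T@(np.asarray(P,float)-T[:3,3])
    return np.array([c['fx']*p[0]/p[2]+c['cx'],c['fy']*p[1]/p[2]+c['cy']])
E
python3 - <<'E'
from h import *
for n in ["chest","bottle_mid","wipes_tub","spray_can","free_place","lid_hinge","lid_edge","bolt_knob","keeper_mouth"]:
    r={}
    for c in("scene","top"):
        x=eyes.spot_point(c,n); r[c]=x[0]["centre"] if x else None
        print(n,c,[(np.round(d["centre"]),round(d["conf"],2)) for d in x[:2]])
    if r["scene"] is not None and r["top"] is not None: 
        print("   tri",*tri(r["scene"],r["top"]))
print(observe()["clock"])
E
```

```text
chest scene [(array([140., 313.]), 0.66)]
chest top [(array([252., 245.]), 0.81)]
   tri [ 633.04256851 -132.16396893  238.63822745] 479.4838492372693
bottle_mid scene [(array([168., 242.]), 0.83)]
bottle_mid top [(array([440., 288.]), 0.58), (array([147., 239.]), 0.45)]
   tri [ 433.90785114 -357.16111881   77.09297842] 5.83065698450102
wipes_tub scene [(array([206., 333.]), 0.77)]
wipes_tub top [(array([401., 213.]), 0.68)]
   tri [ 633.52104116 -280.26936732    8.34172012] 1.1727987948335752
spray_can scene [(array([142., 309.]), 0.95)]
spray_can top [(array([452., 242.]), 0.91)]
   tri [ 556.31414543 -410.46483241   11.43389612] 1.7066064534544423
free_place scene []
free_place top [(array([253., 240.]), 0.56)]
lid_hinge scene [(array([480., 207.]), 0.72)]
lid_hinge top [(array([164., 252.]), 0.61)]
   tri [522.52053108 296.86155252 168.76759396] 1.9841263574665573
lid_edge scene [(array([494., 114.]), 0.62)]
lid_edge top [(array([146., 238.]), 0.82), (array([453., 242.]), 0.33)]
   tri [530.24618793 264.80971935 388.9717329 ] 4.555918894764691
bolt_knob scene []
bolt_knob top [(array([131., 246.]), 0.61), (array([401., 213.]), 0.5)]
keeper_mouth scene [(array([495., 112.]), 0.59), (array([374., 225.]), 0.5)]
keeper_mouth top [(array([268., 234.]), 0.51)]
   tri [576.42623943 120.70150523 433.46021002] 198.02617825881612
1.0
```

The scene view shows the chest, with the fixed top near (350,235), the lid upright near (490,160), the bottle at (168,245), the can at (137,295) and the tub at (202,315). Next I'll zoom in on the chest to fit its pose.

Run:
```python
import cv2
a=cv2.imread("pics/top0.png")[165:310,120:340]; cv2.imwrite("pics/z1.png",cv2.resize(a,None,fx=3.6,fy=3.6,interpolation=cv2.INTER_CUBIC))
a=cv2.imread("pics/scene0.png")[80:345,290:540]; cv2.imwrite("pics/z2.png",cv2.resize(a,None,fx=2.2,fy=2.2,interpolation=cv2.INTER_CUBIC))
```

```text
(no output)
```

View pics/z1.png

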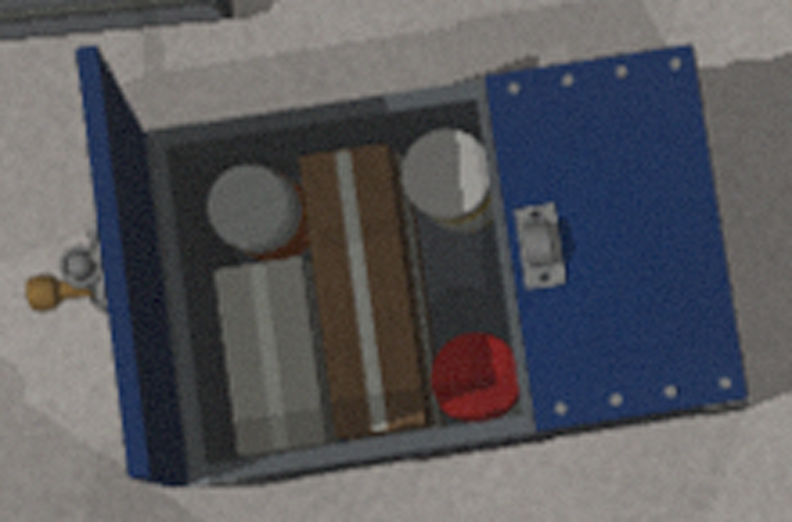

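View pics/z2.png

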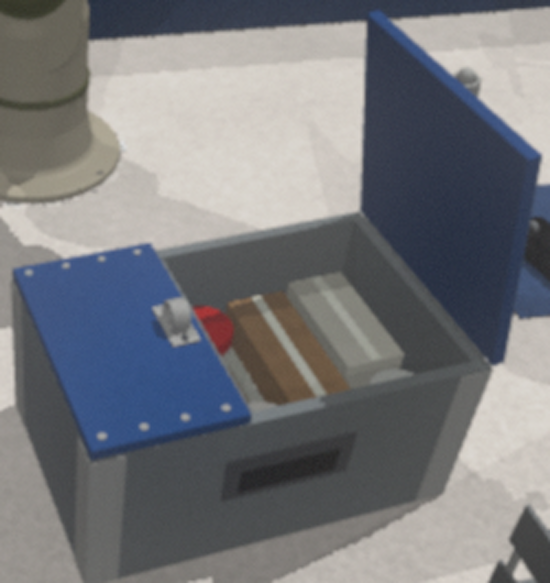

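```bash
cat >> h.py <<'E'
def chestT(p): 
    c,s=np.cos(p[2]),np.sin(p[2]); R=np.array([[c,-s,0],[s,c,0],[0,0,1]]); t=np.array([p[0],p[1],0]); return lambda q:R@np.asarray(q,float)+t
E
python3 - <<'E'
from h import *
from scipy.optimize import least_squares
T=lambda u,v:(u/3.6+120,v/3.6+165)
S=lambda u,v:(u/2.2+290,v/2.2+80)
obs=[("top",T(692,45),(116,-180,184)),("top",T(747,400),(-116,-180,184)),("top",T(487,77),(116,-44,184)),("top",T(537,432),(-116,-44,184)),
("scene",S(15,270),(-116,-180,184)),("scene",S(97,455),(116,-180,184)),("scene",S(490,370),(116,180,172)),("scene",S(150,245),(-116,-44,184)),("scene",S(248,418),(116,-44,184)),
("top",T(148,132),(116,180,172))]
f=lambda p:np.concatenate([proj(c,chestT(p)(q))-px for c,px,q in obs])
r=least_squares(f,[540,110,0.1],loss="soft_l1")
print(r.x); print(f(r.x).reshape(-1,2).round(1))
C=chestT(r.x)
for n,q in dict(free=(0,-1,12),hinge=(0,180,172),keeper=(0,-56,195.5)).items(): print(n,C(q).round(1),proj("top",C(q)).round(),proj("scene",C(q)).round())
# bottle: trace
for c in("scene","top"):
    for x in eyes.trace(c,"bottle_mid")[:1]:
        ys,xs=np.nonzero(x["region"]); print(c,x["conf"],xs.min(),xs.max(),ys.min(),ys.max())
E
python3 - <<'E'
import cv2
a=cv2.imread("pics/top0.png")[180:310,380:500]; a=cv2.resize(a,None,fx=4,fy=4,interpolation=cv2.INTER_CUBIC)
b=cv2.imread("pics/scene0.png")[200:355,100:240]; b=cv2.resize(b,None,fx=3.3,fy=3.3,interpolation=cv2.INTER_CUBIC)
import numpy as np
h=min(a.shape[0],b.shape[0]); cv2.imwrite("pics/z3.png",np.hstack([a[:h,:400],b[:h,:400]]))
E
```

```text
[5.55217505e+02 1.14167664e+02 1.37473420e-01]
[[ 0.3 -1.2]
 [ 0.2 -0.9]
 [-0.7 -1.5]
 [-0.6 -0.9]
 [-2.1 -1.7]
 [-4.1 -2.1]
 [ 0.1 -0.9]
 [-0.4 -2.1]
 [ 1.  -2. ]
 [-0.7 -1.5]]
free [555.4 113.2  12. ] [253. 244.] [390. 280.]
hinge [530.6 292.5 172. ] [166. 249.] [481. 209.]
keeper [562.9  58.7 195.5] [266. 233.] [373. 222.]
scene 0.56 149 185 210 274
top 0.8 422 454 278 300
```

View pics/z3.png

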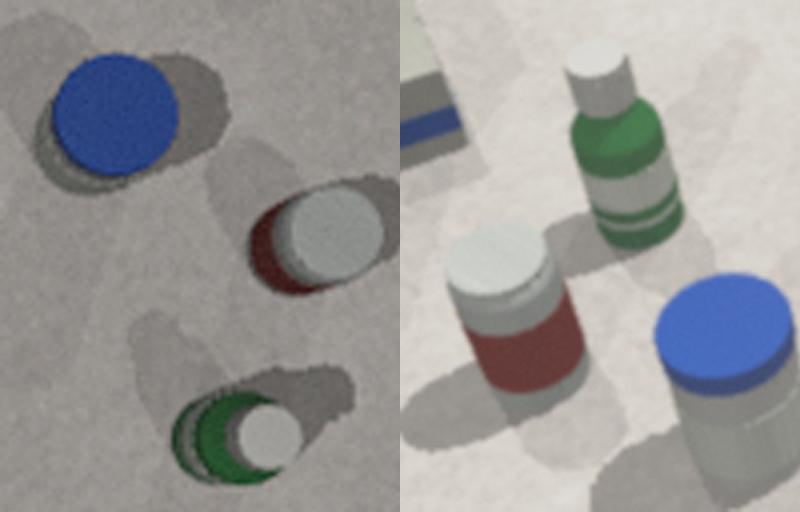

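Run:
```python
from h import *
t=(447.25,289.25); s=(160,217.6)
print("cap top", onz("top",t,150), onz("scene",s,150), tri(s,t))
t=(116/4+380,114/4+180); s=((725-400)/3.3+100,325/3.3+200)
print("tub top", onz("top",t,115), onz("scene",s,115))
t=(336/4+380,232/4+180); s=((497-400)/3.3+100,258/3.3+200)
print("can top", onz("top",t,110), onz("scene",s,110))
from scipy.spatial.transform import Rotation as R
print(R.from_quat(observe()["orientation"]).as_matrix().round(3))
```

```text
cap top [ 430.21703745 -358.8864731   150.        ] [ 436.27093951 -355.23541406  150.        ] (array([ 430.19379933, -358.37606849,  145.22940316]), np.float64(3.289175576164862))
tub top [ 627.81433672 -281.83909623  115.        ] [ 633.04408644 -279.48637527  115.        ]
can top [ 554.29411269 -414.1507733   110.        ] [ 558.75339485 -411.54467755  110.        ]
[[ 0.296  0.    -0.955]
 [ 0.955 -0.     0.296]
 [-0.    -1.    -0.   ]]
```

Top and scene disagree by about 5 mm in x and 3 mm in y, consistently, so I'll use the average. That puts the bottle at about (433,-357) and the chest at about (555,114) with yaw 0.137. First I'll rise above the lid.

>>> arm_command([
  {"angular": [0, 0, 0], "slide": [0.25, -0.4, 0.85], "grip": 1},
  {"angular": [0, 0, 0], "slide": [0.25, -0.4, 0.85], "grip": 1},
  {"angular": [0, 0, 0], "slide": [0.25, -0.4, 0.85], "grip": 1},
  {"angular": [0, 0, 0], "slide": [0.25, -0.4, 0.85], "grip": 1},
  {"angular": [0, 0, 0], "slide": [0.25, -0.4, 0.85], "grip": 1},
  {"angular": [0, 0, 0], "slide": [0.25, -0.4, 0.85], "grip": 1},
  {"angular": [0, 0, 0], "slide": [0.25, -0.4, 0.85], "grip": 1},
  {"angular": [0, 0, 0], "slide": [0.25, -0.4, 0.85], "grip": 1},
  {"angular": [0, 0, 0], "slide": [0.2, -0.2, 0.9], "grip": 1},
  {"angular": [0, 0, 0], "slide": [0, 0, 0], "grip": 1},
])

```text
clock: 1.93
tcp_pos: [302.6, 545.0, 504.8]
orientation: [0.57, 0.419, -0.422, -0.567]
ft_force: [0.5, -0.7, 0.8]
gripper_width: 1.0
```

>>> arm_command([
  {"angular": [0, 0, -1], "slide": [0.4, -0.9, 0], "grip": 1},
  {"angular": [0, 0, -1], "slide": [0.4, -0.9, 0], "grip": 1},
  {"angular": [0, 0, -1], "slide": [0.4, -0.9, 0], "grip": 1},
  {"angular": [0, 0, -1], "slide": [0.4, -0.9, 0], "grip": 1},
  {"angular": [0, 0, -1], "slide": [0.4, -0.9, 0], "grip": 1},
  {"angular": [0, 0, -1], "slide": [0.4, -0.9, 0], "grip": 1},
  {"angular": [0, 0, -1], "slide": [0.4, -0.9, 0], "grip": 1},
  {"angular": [0, 0, -1], "slide": [0.4, -0.9, 0], "grip": 1},
  {"angular": [0, 0, -1], "slide": [0.2, -1, 0], "grip": 1},
  {"angular": [0, 0, -1], "slide": [0, -1, 0], "grip": 1},
  {"angular": [0, 0, -1], "slide": [0, -1, 0], "grip": 1},
  {"angular": [0, 0, -1], "slide": [0, -1, 0], "grip": 1},
  {"angular": [0, 0, -1], "slide": [0, -1, 0], "grip": 1},
  {"angular": [0, 0, 0], "slide": [0, -1, 0], "grip": 1},
  {"angular": [0, 0, 0], "slide": [0, -1, 0], "grip": 1},
  {"angular": [0, 0, 0], "slide": [0, 0, 0], "grip": 1},
])

```text
clock: 3.27
tcp_pos: [435.1, -46.3, 505.6]
orientation: [-0.705, -0.031, 0.026, 0.708]
ft_force: [-0.8, -0.5, -1.0]
gripper_width: 0.999
```

>>> arm_command([
  {"angular": [0, 0, 0], "slide": [0, -1, 0], "grip": 1},
  {"angular": [0, 0, 0], "slide": [0, -1, 0], "grip": 1},
  {"angular": [0, 0, 0], "slide": [0, -1, 0], "grip": 1},
  {"angular": [0, 0, 0], "slide": [0, -0.8, -0.6], "grip": 1},
  {"angular": [0, 0, 0], "slide": [0, -0.8, -0.6], "grip": 1},
  {"angular": [0, 0, 0], "slide": [0, -0.8, -0.6], "grip": 1},
  {"angular": [0, 0, 0], "slide": [0, -0.8, -0.6], "grip": 1},
  {"angular": [0, 0, 0], "slide": [0, -0.8, -0.6], "grip": 1},
  {"angular": [0, 0, 0], "slide": [0, 0, -0.9], "grip": 1},
  {"angular": [0, 0, 0], "slide": [0, 0, -0.9], "grip": 1},
  {"angular": [0, 0, 0], "slide": [0, 0, -0.9], "grip": 1},
  {"angular": [0, 0, 0], "slide": [0, 0, 0], "grip": 1},
])

```text
clock: 4.27
tcp_pos: [431.1, -336.9, 271.1]
orientation: [-0.706, -0.036, 0.02, 0.707]
ft_force: [0.2, 1.4, -0.2]
gripper_width: 1.0
```

```bash
cat >> h.py <<'E'
from scipy.spatial.transform import Rotation as Ro
def show():
    s=observe(); M=Ro.from_quat(s["orientation"]).as_matrix()
    print("t",round(s["clock"],2),"tcp",s["tcp_pos"].round(1),"F",s["ft_force"].round(1),"w",round(s["gripper_width"]*93,1),"jaw",np.degrees(np.arctan2(M[1,0],M[0,0])).round(1),"ydir",M[:,1].round(3),"j",s["joint_positions"].round(2))
E
python3 - <<'E'
from h import *
show()
for c in("scene","top"): cv2.imwrite(f"pics/{c}1.png",eyes.camera(c)[:,:,::-1])
E
```

```text
t 4.27 tcp [ 431.1 -336.9  271.1] F [ 0.2  1.4 -0.2] w 93.0 jaw 4.6 ydir [ 0.022  0.001 -1.   ] j [-0.03  0.36  0.83  1.95 -0.35  0.95  1.05]
```

View pics/scene1.png

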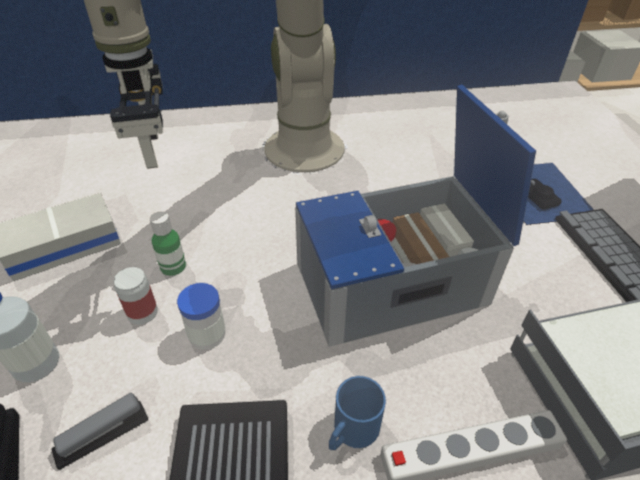

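>>> arm_command([
  {"angular": [0, 0.25, 0.6], "slide": [0.05, -0.5, -0.5], "grip": 1},
  {"angular": [0, 0, 0], "slide": [0, 0, -0.8], "grip": 1},
  {"angular": [0, 0, 0], "slide": [0, 0, -0.8], "grip": 1},
  {"angular": [0, 0, 0], "slide": [0, 0, 0], "grip": 1},
])

```text
clock: 4.7
tcp_pos: [442.9, -363.1, 202.0]
orientation: [0.709, 0.057, -0.042, -0.702]
ft_force: [-0.3, 0.4, 0.5]
gripper_width: 1.002
```

Run:
```python
from h import *
show()
s=observe()["tcp_pos"]
for c in("scene","top"):
    im=eyes.camera(c)[:,:,::-1].copy()
    print(c,proj(c,s),proj(c,[433,-357,150]))
    p=proj(c,s).astype(int); q=proj(c,[433,-357,150])
    x0,y0=int(q[0])-50,int(q[1])-65
    a=cv2.resize(im[y0:y0+130,x0:x0+100],None,fx=4,fy=4,interpolation=cv2.INTER_CUBIC)
    cv2.circle(a,tuple(int(v) for v in ((p-[x0,y0])*4)),4,(0,255,255),1)
    cv2.imwrite(f"pics/{c}2.png",a)
a=np.hstack([cv2.imread(f"pics/{c}2.png") for c in("scene","top")]); cv2.imwrite("pics/b2.png",a)
```

```text
t 4.7 tcp [ 442.9 -363.1  202. ] F [-0.3  0.4  0.5] w 93.2 jaw 8.0 ydir [ 0.021 -0.009 -1.   ] j [ 0.08  0.47  0.74  1.98 -0.44  0.82  1.21]
scene [149.90250117 200.34319759] [159.23940051 216.64031786]
top [454.69066336 283.21215716] [446.39504688 288.06217658]
```

View pics/b2.png

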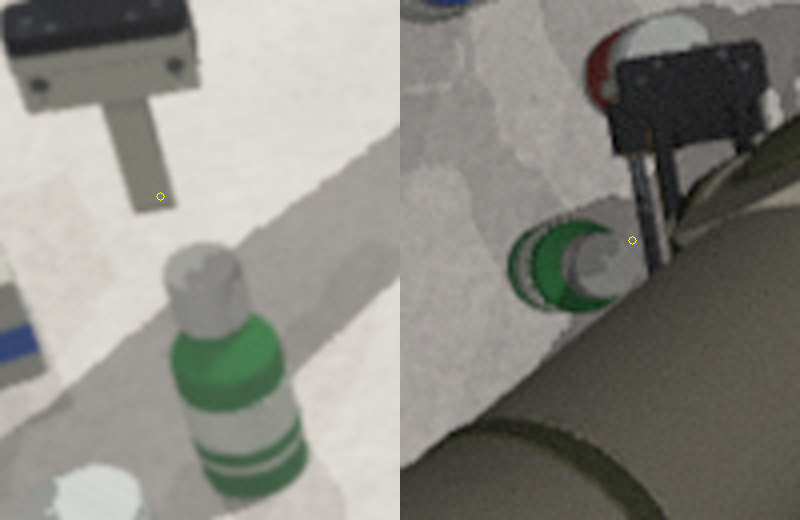

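Run:
```python
from h import *
s=observe(); M=Ro.from_quat(s["orientation"]).as_matrix(); t=s["tcp_pos"]
for c in("scene","top"):
    q=proj(c,[433,-357,150]); o=np.array([int(q[0])-50,int(q[1])-65])
    for d in (-64,-46,0,46,64):
        for z in (0,-60): print(c,d,z,((proj(c,t+M[:,0]*d+M[:,1]*z)-o)*4).round())
show()
im=eyes.camera("top")[:,:,::-1]; cv2.imwrite("pics/top3.png",im)
```

```text
scene -64 0 [152. 119.]
scene -64 -60 [125.  19.]
scene -46 0 [154. 139.]
scene -46 -60 [127.  39.]
scene 0 0 [158. 193.]
scene 0 -60 [130.  91.]
scene 46 0 [162. 250.]
scene 46 -60 [133. 147.]
scene 64 0 [164. 274.]
scene 64 -60 [135. 171.]
top -64 0 [260. 354.]
top -64 -60 [290. 360.]
top -46 0 [254. 321.]
top -46 -60 [284. 326.]
top 0 0 [240. 239.]
top 0 -60 [269. 239.]
top 46 0 [226. 157.]
top 46 -60 [254. 153.]
top 64 0 [220. 126.]
top 64 -60 [248. 119.]
t 4.8 tcp [ 443.8 -364.9  205.9] F [-0.6  0.2  0.4] w 92.8 jaw 8.0 ydir [ 0.025 -0.012 -1.   ] j [ 0.08  0.47  0.74  1.98 -0.44  0.83  1.21]
```

View pics/top3.png

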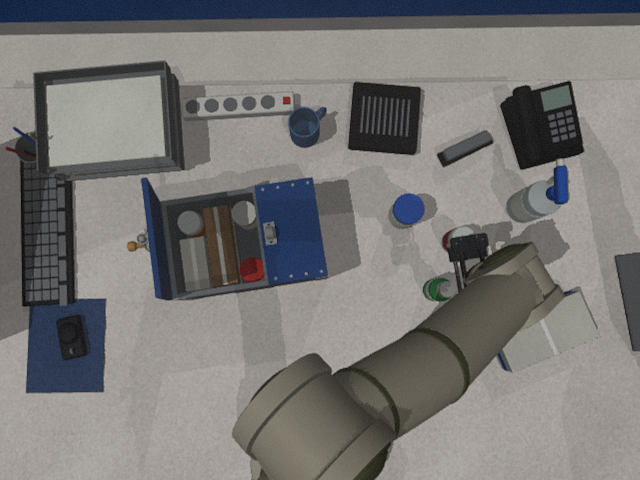

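Run:
```python
from h import *
t=np.array([214.7,692,185.5]); x=np.array([.296,.955,0])
for d in(-64,-46,0,46,64): print(d,proj("scene",t+x*d).round(1))
show()
im=cv2.imread("pics/scene0.png")[0:130,530:640]; cv2.imwrite("pics/z4.png",cv2.resize(im,None,fx=5,fy=4.6))
```

```text
-64 [554.3 109.3]
-46 [561.5 109.9]
0 [580.  111.3]
46 [598.7 112.7]
64 [606.  113.2]
t 4.85 tcp [ 443.8 -365.1  206.4] F [0.  0.7 0.3] w 92.8 jaw 8.0 ydir [ 0.026 -0.012 -1.   ] j [ 0.08  0.47  0.74  1.98 -0.44  0.83  1.21]
```

View pics/z4.png

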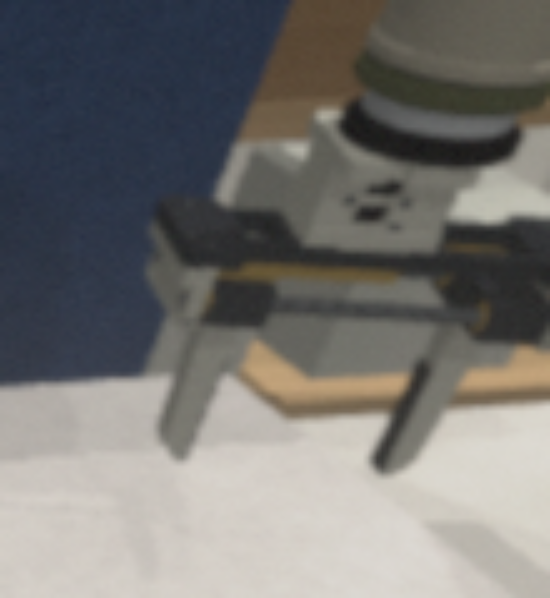

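>>> arm_command([
  {"angular": [0.2, 0.5, 0], "slide": [-0.25, 0.2, -0.6], "grip": 1},
  {"angular": [0, 0, 0], "slide": [0, 0, -0.6], "grip": 1},
  {"angular": [0, 0, 0], "slide": [0, 0, -0.3], "grip": 1},
  {"angular": [0, 0, 0], "slide": [0, 0, 0], "grip": 1},
  {"angular": [0, 0, 0], "slide": [0, 0, 0], "grip": 1},
])

```text
clock: 5.27
tcp_pos: [440.2, -360.5, 157.7]
orientation: [0.706, 0.049, -0.051, -0.705]
ft_force: [-0.1, -0.8, -0.0]
gripper_width: 1.002
```

Run:
```python
from h import *
show()
s=observe(); M=Ro.from_quat(s["orientation"]).as_matrix(); t=s["tcp_pos"]
for c in("scene","top"):
    im=eyes.camera(c)[:,:,::-1].copy()
    q=proj(c,[433,-357,150])
    o=np.array([int(q[0])-50,int(q[1])-65]); x0,y0=o
    a=cv2.resize(im[y0:y0+130,x0:x0+100],None,fx=4,fy=4,interpolation=cv2.INTER_CUBIC)
    for d in(-46,0,46):
        p=proj(c,t+M[:,0]*d); cv2.circle(a,tuple(int(v) for v in ((p-o)*4)),4,(0,255,255),1)
    cv2.imwrite(f"pics/{c}2.png",a)
a=np.hstack([cv2.imread(f"pics/{c}2.png") for c in("scene","top")]); cv2.imwrite("pics/b4.png",a)
```

```text
t 5.27 tcp [ 440.2 -360.5  157.7] F [-0.1 -0.8 -0. ] w 93.1 jaw 8.1 ydir [-0.002 -0.002 -1.   ] j [ 0.12  0.53  0.7   2.02 -0.49  0.76  1.25]
```

View pics/b4.png

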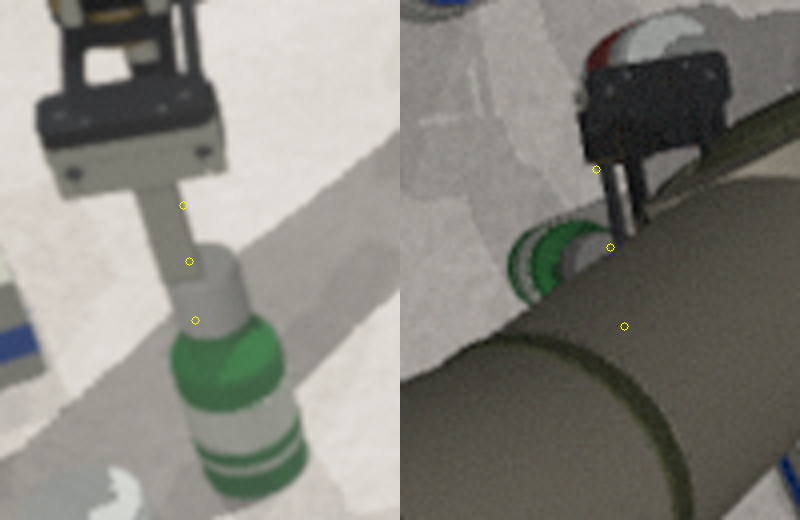

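>>> arm_command([
  {"angular": [0, 0, 0], "slide": [-0.15, 0.1, -0.5], "grip": 1},
  {"angular": [0, 0, 0], "slide": [-0.05, 0, -0.4], "grip": 1},
  {"angular": [0, 0, 0], "slide": [0, 0, 0], "grip": 1},
  {"angular": [0, 0, 0], "slide": [0, 0, 0], "grip": 1},
])

```text
clock: 5.7
tcp_pos: [434.8, -358.6, 126.4]
orientation: [0.708, 0.052, -0.048, -0.703]
ft_force: [-0.9, 0.2, 0.2]
gripper_width: 1.001
```

```bash
cat >> h.py <<'E'
def crops(name,P,w=100,h=130,k=4,marks=(),cams=("scene","top")):
    out=[]
    for c in cams:
        im=eyes.camera(c)[:,:,::-1].copy(); q=proj(c,P)
        o=np.array([max(0,int(q[0])-w//2),max(0,int(q[1])-h//2)]); o=np.minimum(o,[640-w,480-h])
        a=cv2.resize(im[o[1]:o[1]+h,o[0]:o[0]+w],None,fx=k,fy=k,interpolation=cv2.INTER_CUBIC)
        for m in marks: cv2.circle(a,tuple(int(v) for v in ((proj(c,m)-o)*k)),4,(0,255,255),1)
        print(c,"origin",o,"k",k); out.append(a)
    cv2.imwrite(f"pics/{name}.png",np.hstack(out))
E
python3 - <<'E'
from h import *
show()
s=observe(); M=Ro.from_quat(s["orientation"]).as_matrix(); t=s["tcp_pos"]
crops("b5",[433,-357,150],marks=[t+M[:,0]*d for d in(-46,0,46)])
E
```

```text
t 5.7 tcp [ 434.8 -358.6  126.4] F [-0.9  0.2  0.2] w 93.1 jaw 8.1 ydir [ 0.006 -0.007 -1.   ] j [ 0.15  0.56  0.65  2.06 -0.54  0.68  1.3 ]
scene origin [109 151] k 4
top origin [396 223] k 4
```

View pics/b5.png

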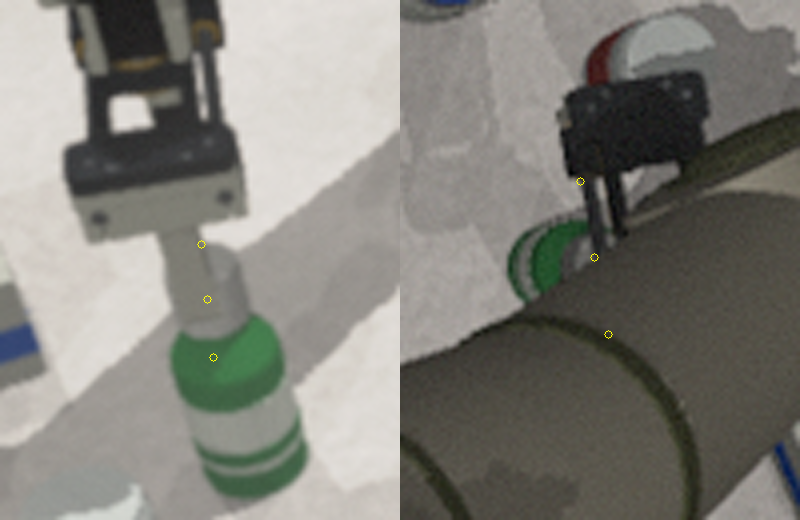

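>>> arm_command([
  {"angular": [0.05, 0.1, 0], "slide": [-0.03, 0.1, -0.22], "grip": 1},
  {"angular": [0, 0, 0], "slide": [0, 0, 0], "grip": 1},
  {"angular": [0, 0, 0], "slide": [0, 0, 0], "grip": 1},
])

```text
clock: 6.05
tcp_pos: [435.2, -355.2, 119.2]
orientation: [0.707, 0.05, -0.05, -0.704]
ft_force: [0.3, -1.2, 0.6]
gripper_width: 1.001
```

Run:
```python
from h import *
show()
s=observe(); M=Ro.from_quat(s["orientation"]).as_matrix(); t=s["tcp_pos"]
crops("b6",[433,-357,150],w=70,h=90,k=6,cams=("scene",),marks=[t+M[:,0]*d for d in(-46,0,46)])
```

```text
t 6.05 tcp [ 435.2 -355.2  119.2] F [ 0.3 -1.2  0.6] w 93.1 jaw 8.1 ydir [ 0.    -0.004 -1.   ] j [ 0.15  0.57  0.64  2.07 -0.54  0.67  1.3 ]
scene origin [124 171] k 6
```

View pics/b6.png

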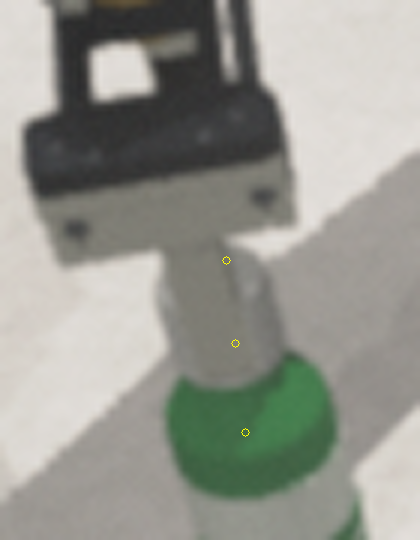

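>>> arm_command([
  {"angular": [0, 0, 0], "slide": [0, 0, 0], "grip": 0},
  {"angular": [0, 0, 0], "slide": [0, 0, 0], "grip": 0},
  {"angular": [0, 0, 0], "slide": [0, 0, 0], "grip": 0},
  {"angular": [0, 0, 0], "slide": [0, 0, 0], "grip": 0},
  {"angular": [0, 0, 0], "slide": [0, 0, 0], "grip": 0},
  {"angular": [0, 0, 0], "slide": [0, 0, 0], "grip": 0},
  {"angular": [0, 0, 0], "slide": [0, 0, 0], "grip": 0},
  {"angular": [0, 0, 0], "slide": [0, 0, 0], "grip": 0},
])

```text
clock: 6.77
tcp_pos: [435.4, -355.2, 119.6]
orientation: [0.707, 0.05, -0.05, -0.704]
ft_force: [-0.5, -0.3, -0.2]
gripper_width: 0.476
```

Run:
```python
from h import *
show()
s=observe(); M=Ro.from_quat(s["orientation"]).as_matrix(); t=s["tcp_pos"]
crops("b7",[433,-357,150],w=70,h=90,k=6,marks=[t+M[:,0]*d for d in(-19,0,19)])
```

```text
t 6.77 tcp [ 435.4 -355.2  119.6] F [-0.5 -0.3 -0.2] w 44.3 jaw 8.2 ydir [ 0.    -0.004 -1.   ] j [ 0.15  0.57  0.64  2.07 -0.54  0.67  1.3 ]
scene origin [124 171] k 6
top origin [411 243] k 6
```

View pics/b7.png

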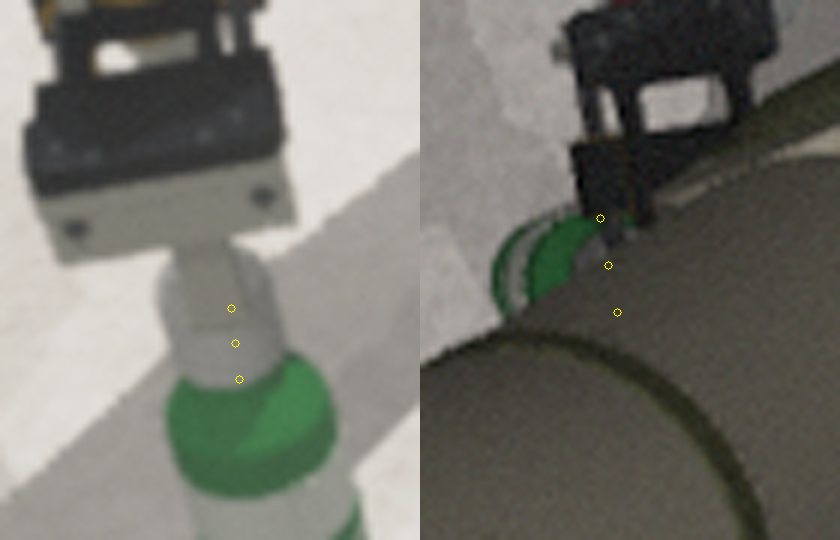

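>>> arm_command([
  {"angular": [0, 0, 0], "slide": [0, 0, 0], "grip": 0},
  {"angular": [0, 0, 0], "slide": [0, 0, 0], "grip": 0},
  {"angular": [0, 0, 0], "slide": [0, 0, 0], "grip": 0},
  {"angular": [0, 0, 0], "slide": [0, 0, 0], "grip": 0},
])

```text
clock: 7.2
tcp_pos: [435.4, -355.1, 119.5]
orientation: [0.707, 0.05, -0.05, -0.704]
ft_force: [1.0, 0.1, 0.8]
gripper_width: 0.097
```

Run:
```python
from h import *
show()
s=observe(); M=Ro.from_quat(s["orientation"]).as_matrix(); t=s["tcp_pos"]
crops("b8",[433,-357,150],w=70,h=90,k=6,cams=("scene",),marks=[t+M[:,0]*d for d in(-19,0,19)])
```

```text
t 7.2 tcp [ 435.4 -355.1  119.5] F [1.  0.1 0.8] w 9.0 jaw 8.2 ydir [ 0.    -0.004 -1.   ] j [ 0.15  0.57  0.64  2.07 -0.54  0.67  1.3 ]
scene origin [124 171] k 6
```

View pics/b8.png

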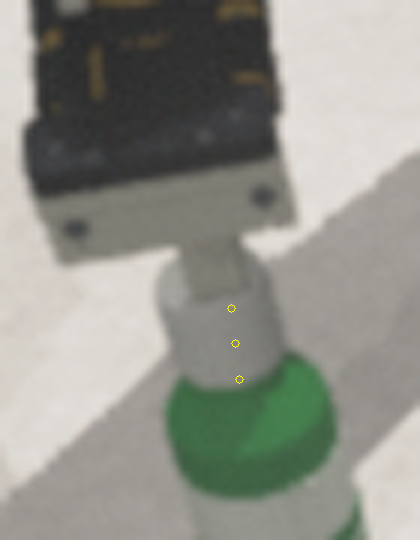

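Run:
```python
from h import *
# closed tip now
o,d=ray("scene",(124+218/6,171+300/6))
for x in(425,435,445,455,470): print("now",(o+d*(x-o[0])/d[0]).round(1))
# start tip centre
o,d=ray("scene",(587,100.5))
for x in(195,205,215,225): print("start",(o+d*(x-o[0])/d[0]).round(1))
# stage with open near finger, tcp 434.8,-358.6,126.4 : px (157.7,232)
o,d=ray("scene",(109+193/4,151+323/4))
for x in(475,482,490,498): print("open126",(o+d*(x-o[0])/d[0]).round(1))
im=eyes.camera("scene")[:,:,::-1]; cv2.imwrite("pics/s9.png",cv2.resize(im[100:300,60:260],None,fx=3,fy=3))
im=eyes.camera("top")[:,:,::-1]; cv2.imwrite("pics/t9.png",cv2.resize(im[200:340,390:530],None,fx=4,fy=4))
```

```text
now [ 425.  -359.4  131.2]
now [ 435.  -356.8  139.7]
now [ 445.  -354.3  148.3]
now [ 455.  -351.8  156.8]
now [ 470.  -348.   169.6]
start [195.  715.7 203.7]
start [205.  707.2 209.6]
start [215.  698.7 215.5]
start [225.  690.2 221.4]
open126 [ 475.  -358.4  146.6]
open126 [ 482.  -356.5  152.8]
open126 [ 490.  -354.4  159.9]
open126 [ 498.  -352.2  167. ]
```

View pics/s9.png

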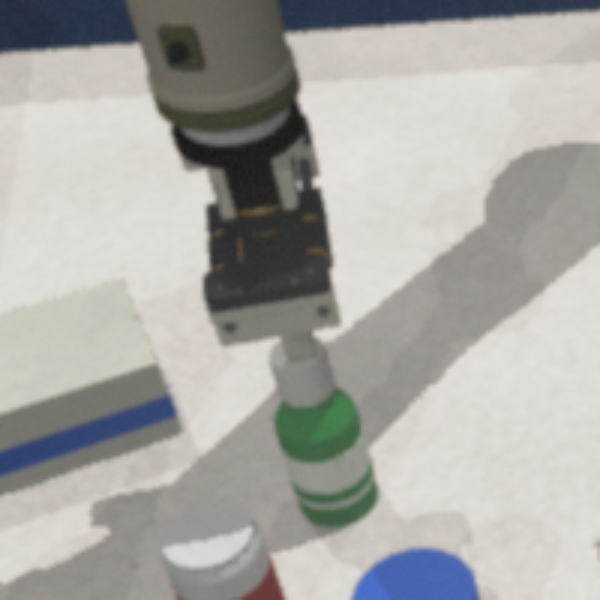

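View pics/t9.png

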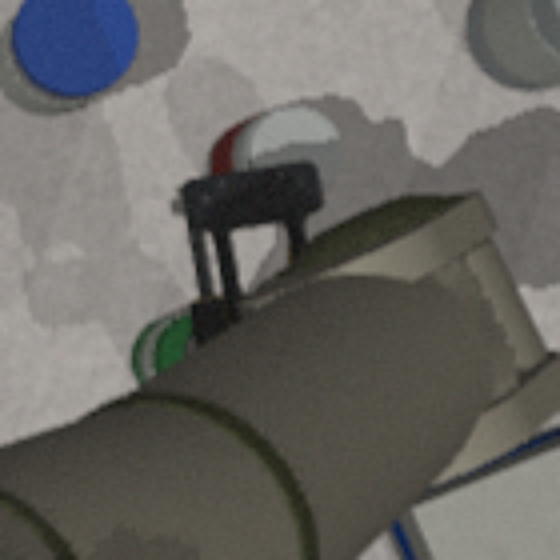

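The gripper closed to 9 mm, so it missed the cap. In the scene picture the fingertips at about (160,221) sit on the cap top, about 30 mm higher than the reported TCP z. The start pose shows the same offset. I'll open, descend in steps and check by eye.

>>> arm_command([
  {"angular": [0, 0, 0], "slide": [0, 0, 0], "grip": 1},
  {"angular": [0, 0, 0], "slide": [0, 0, 0], "grip": 1},
  {"angular": [0, 0, 0], "slide": [0, 0, 0], "grip": 1},
  {"angular": [0, 0, 0], "slide": [0, 0, 0], "grip": 1},
  {"angular": [0, 0, 0], "slide": [0, 0, 0], "grip": 1},
  {"angular": [0, 0, 0], "slide": [0, 0, 0], "grip": 1},
  {"angular": [0, 0, 0], "slide": [0, 0, 0], "grip": 1},
  {"angular": [0, 0, 0], "slide": [0, 0, 0], "grip": 1},
  {"angular": [0, 0, 0], "slide": [0, 0, 0], "grip": 1},
  {"angular": [0, 0, 0], "slide": [0, 0, -0.35], "grip": 1},
  {"angular": [0, 0, 0], "slide": [0, 0, -0.3], "grip": 1},
  {"angular": [0, 0, 0], "slide": [0, 0, 0], "grip": 1},
  {"angular": [0, 0, 0], "slide": [0, 0, 0], "grip": 1},
])

```text
clock: 8.43
tcp_pos: [435.7, -355.3, 92.7]
orientation: [0.707, 0.051, -0.05, -0.704]
ft_force: [0.4, 0.6, -0.3]
gripper_width: 0.893
```

Run:
```python
from h import *
show()
s=observe(); M=Ro.from_quat(s["orientation"]).as_matrix(); t=s["tcp_pos"]+[0,0,30]
crops("b10",[433,-357,140],w=70,h=90,k=6,cams=("scene",),marks=[t+M[:,0]*d for d in(-46,0,46,64)])
```

```text
t 8.43 tcp [ 435.7 -355.3   92.7] F [ 0.4  0.6 -0.3] w 83.0 jaw 8.2 ydir [ 0.001 -0.004 -1.   ] j [ 0.18  0.6   0.6   2.09 -0.58  0.62  1.33]
scene origin [125 175] k 6
```

View pics/b10.png

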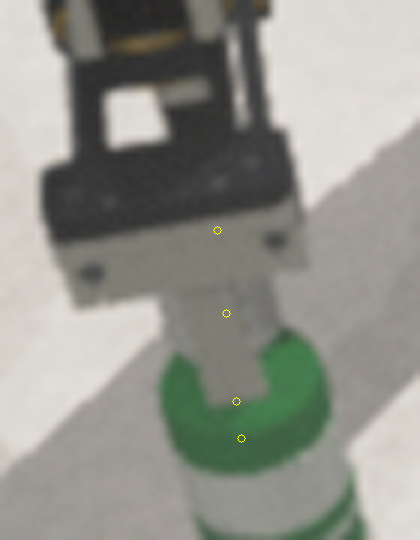

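>>> arm_command([
  {"angular": [0, 0, 0], "slide": [0, 0, 0], "grip": 0},
  {"angular": [0, 0, 0], "slide": [0, 0, 0], "grip": 0},
  {"angular": [0, 0, 0], "slide": [0, 0, 0], "grip": 0},
  {"angular": [0, 0, 0], "slide": [0, 0, 0], "grip": 0},
  {"angular": [0, 0, 0], "slide": [0, 0, 0], "grip": 0},
  {"angular": [0, 0, 0], "slide": [0, 0, 0], "grip": 0},
  {"angular": [0, 0, 0], "slide": [0, 0, 0], "grip": 0},
  {"angular": [0, 0, 0], "slide": [0, 0, 0], "grip": 0},
  {"angular": [0, 0, 0], "slide": [0, 0, 0], "grip": 0},
  {"angular": [0, 0, 0], "slide": [0, 0, 0], "grip": 0},
  {"angular": [0, 0, 0], "slide": [0, 0, 0], "grip": 0},
  {"angular": [0, 0, 0], "slide": [0, 0, 0], "grip": 0},
])

```text
clock: 9.48
tcp_pos: [436.0, -355.9, 94.3]
orientation: [0.707, 0.051, -0.05, -0.703]
ft_force: [0.2, -0.1, -0.3]
gripper_width: 0.404
```

Run:
```python
from h import *
show()
crops("b11",[433,-357,140],w=70,h=90,k=6,cams=("scene",))
```

```text
t 9.48 tcp [ 436.  -355.9   94.3] F [ 0.2 -0.1 -0.3] w 37.6 jaw 8.1 ydir [ 0.002 -0.005 -1.   ] j [ 0.18  0.6   0.6   2.09 -0.58  0.62  1.33]
scene origin [125 175] k 6
```

View pics/b11.png

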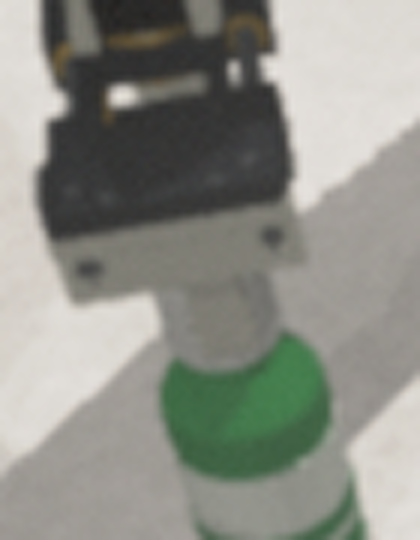

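>>> arm_command([
  {"angular": [0, 0, 0], "slide": [0, 0, 0.3], "grip": 0},
  {"angular": [0, 0, 0], "slide": [0, 0, 0.5], "grip": 0},
  {"angular": [0, 0, 0], "slide": [0, 0, 0.8], "grip": 0},
  {"angular": [0, 0, 0], "slide": [0, 0, 0.8], "grip": 0},
  {"angular": [0, 0, 0], "slide": [0, 0, 0.8], "grip": 0},
  {"angular": [0, 0, 0], "slide": [0, 0, 0.8], "grip": 0},
  {"angular": [0, 0, 0], "slide": [0, 0, 0.8], "grip": 0},
  {"angular": [0, 0, 0], "slide": [0, 0, 0.8], "grip": 0},
  {"angular": [0, 0, 0], "slide": [0, 0, 0.5], "grip": 0},
  {"angular": [0, 0, 0], "slide": [0, 0, 0], "grip": 0},
])

```text
clock: 10.37
tcp_pos: [427.6, -352.9, 352.3]
orientation: [-0.705, -0.045, 0.051, 0.706]
ft_force: [1.0, 0.1, -3.2]
gripper_width: 0.404
```

Run:
```python
from h import *
show()
cv2.imwrite("pics/s12.png",eyes.camera("scene")[:,:,::-1])
```

```text
t 10.37 tcp [ 427.6 -352.9  352.3] F [ 1.   0.1 -3.2] w 37.5 jaw 7.8 ydir [-0.009  0.    -1.   ] j [-0.06  0.31  0.88  1.8  -0.26  1.15  1.04]
```

View pics/s12.png

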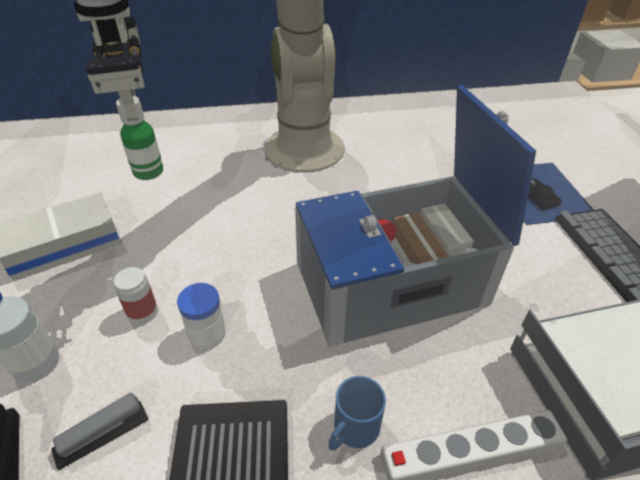

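>>> arm_command([
  {"angular": [0, 0, 0], "slide": [0.2, 0.5, 0], "grip": 0},
  {"angular": [0, 0, 0], "slide": [0.25, 0.9, 0], "grip": 0},
  {"angular": [0, 0, 0], "slide": [0.25, 0.9, 0], "grip": 0},
  {"angular": [0, 0, 0], "slide": [0.25, 0.9, 0], "grip": 0},
  {"angular": [0, 0, 0], "slide": [0.25, 0.9, 0], "grip": 0},
  {"angular": [0, 0, 0], "slide": [0.25, 0.9, 0], "grip": 0},
  {"angular": [0, 0, 0], "slide": [0.25, 0.9, 0], "grip": 0},
  {"angular": [0, 0, 0], "slide": [0.25, 0.9, 0], "grip": 0},
  {"angular": [0, 0, 0], "slide": [0.25, 0.9, 0], "grip": 0},
  {"angular": [0, 0, 0], "slide": [0.25, 0.9, 0], "grip": 0},
  {"angular": [0, 0, 0], "slide": [0.25, 0.9, 0], "grip": 0},
  {"angular": [0, 0, 0], "slide": [0.25, 0.9, 0], "grip": 0},
  {"angular": [0, 0, 0], "slide": [0.2, 0.6, 0], "grip": 0},
  {"angular": [0, 0, 0], "slide": [0, 0.3, 0], "grip": 0},
  {"angular": [0, 0, 0], "slide": [0, 0, 0], "grip": 0},
])

```text
clock: 11.67
tcp_pos: [535.8, 124.3, 328.2]
orientation: [0.706, 0.03, -0.061, -0.705]
ft_force: [-0.2, 0.3, -3.9]
gripper_width: 0.403
```

Run:
```python
from h import *
show()
```

```text
t 11.67 tcp [535.8 124.3 328.2] F [-0.2  0.3 -3.9] w 37.5 jaw 7.4 ydir [-0.044 -0.004 -0.999] j [-0.88  0.33  0.76  1.82 -0.25  1.14  0.1 ]
```

>>> arm_command([
  {"angular": [0, -0.5, 0.1], "slide": [0.45, -0.25, 0], "grip": 0},
  {"angular": [0, 0, 0], "slide": [0, 0, 0], "grip": 0},
  {"angular": [0, 0, 0], "slide": [0, 0, 0], "grip": 0},
])

```text
clock: 11.92
tcp_pos: [550.8, 111.7, 324.6]
orientation: [0.708, 0.046, -0.051, -0.703]
ft_force: [-0.1, 0.1, -3.3]
gripper_width: 0.405
```

```bash
cat >> h.py <<'E'
CH=[555.2,114.2,0.1375]
E
python3 - <<'E'
from h import *
show(); t=observe()["tcp_pos"]; f=t-[0,0,94]
print(proj("top",f),proj("scene",f))
crops("b13",[555,113,180],w=130,h=150,k=3,marks=[f,[555.4,113.2,12]])
E
```

```text
t 11.92 tcp [550.8 111.7 324.6] F [-0.1  0.1 -3.3] w 37.7 jaw 7.9 ydir [-0.006 -0.007 -1.   ] j [-0.86  0.33  0.76  1.83 -0.25  1.09  0.13]
[240.52171929 236.47503142] [401.04207039 200.97806198]
scene origin [334 147] k 3
top origin [178 162] k 3
```

View pics/b13.png

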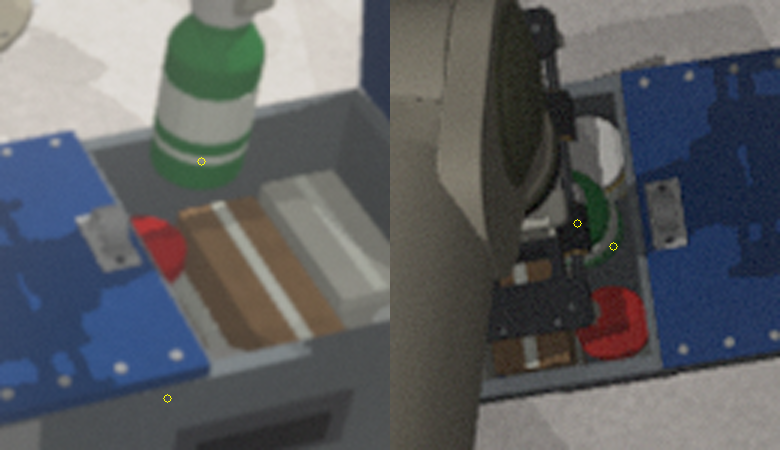

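Run:
```python
from h import *
p=lambda u,v:(120+u/3.6,165+v/3.6)
c,s=np.cos(CH[2]),np.sin(CH[2])
inv=lambda P:np.array([c*(P[0]-CH[0])+s*(P[1]-CH[1]),-s*(P[0]-CH[0])+c*(P[1]-CH[1]),P[2]])
for n,q,z in [("white",(446,174),108),("red",(476,377),108),("carton R top",(388,148),108),("carton R bot",(428,425),108),("part rim",(478,100),172),("part rim",(525,430),172)]:
    P=onz("top",p(*q),z); print(n,P.round(1),inv(P).round(1))
```

```text
white [622.3 122.2 108. ] [ 67.6  -1.3 108. ]
red [483.6 101.7 108. ] [-72.7  -2.6 108. ]
carton R top [640.8 161.9 108. ] [ 91.3  35.5 108. ]
carton R bot [451.7 134.  108. ] [-99.9  33.8 108. ]
part rim [660.2  92.2 172. ] [101.  -36.2 172. ]
part rim [446.   62.1 172. ] [-115.3  -36.6  172. ]
```

>>> arm_command([
  {"angular": [0.05, -0.05, 0], "slide": [0.2, 0.07, -0.3], "grip": 0},
  {"angular": [0, 0, 0], "slide": [0, 0, -0.5], "grip": 0},
  {"angular": [0, 0, 0], "slide": [0, 0, -0.5], "grip": 0},
  {"angular": [0, 0, 0], "slide": [0, 0, -0.5], "grip": 0},
  {"angular": [0, 0, 0], "slide": [0, 0, -0.3], "grip": 0},
  {"angular": [0, 0, 0], "slide": [0, 0, 0], "grip": 0},
  {"angular": [0, 0, 0], "slide": [0, 0, 0], "grip": 0},
])

```text
clock: 12.6
tcp_pos: [559.8, 111.8, 235.1]
orientation: [-0.706, -0.046, 0.046, 0.706]
ft_force: [-0.5, -0.4, -1.8]
gripper_width: 0.399
```

Run:
```python
from h import *
show(); t=observe()["tcp_pos"]; f=t-[0,0,94]
C=chestT([557.5,115,CH[2]])
print(proj("top",f),proj("scene",f),C([0,-1,f[2]]))
crops("b14",[555,113,130],w=130,h=150,k=3,marks=[f]+[C([37.5,-36,108]),C([-37.5,-36,108]),C([37.5,34,108]),C([-37.5,34,108])])
```

```text
t 12.6 tcp [559.8 111.8 235.1] F [-0.5 -0.4 -1.8] w 37.1 jaw 7.5 ydir [-0.001  0.    -1.   ] j [-0.79  0.43  0.7   1.93 -0.35  0.91  0.22]
[246.17633135 237.03648331] [396.71431327 238.57444463] [557.63706714 114.00943824 141.11681421]
scene origin [330 165] k 3
top origin [181 164] k 3
```

View pics/b14.png

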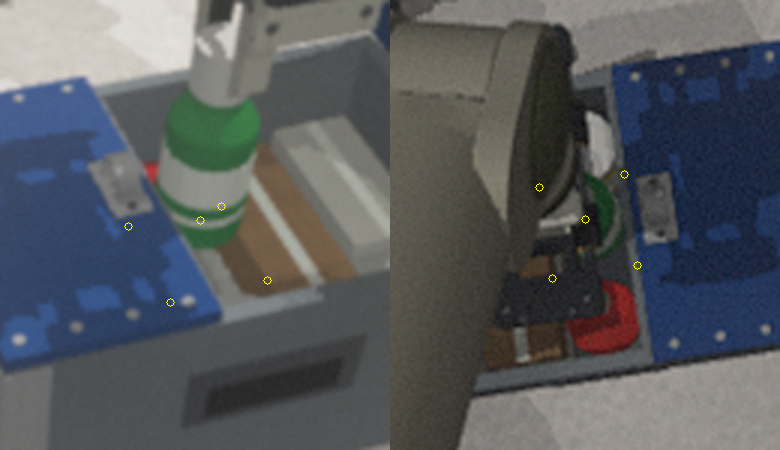

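>>> arm_command([
  {"angular": [0, 0, 0.05], "slide": [-0.05, 0, -0.4], "grip": 0},
  {"angular": [0, 0, 0], "slide": [0, 0, -0.4], "grip": 0},
  {"angular": [0, 0, 0], "slide": [0, 0, -0.4], "grip": 0},
  {"angular": [0, 0, 0], "slide": [0, 0, 0], "grip": 0},
])

```text
clock: 13.03
tcp_pos: [561.6, 112.8, 190.9]
orientation: [-0.704, -0.051, 0.045, 0.707]
ft_force: [-0.2, 0.8, -2.6]
gripper_width: 0.405
```

Run:
```python
from h import *
show(); t=observe()["tcp_pos"]; f=t-[0,0,94]; print(observe()["wrist_torque"])
crops("b15",[555,113,130],w=130,h=150,k=3,marks=[f])
```

```text
t 13.03 tcp [561.6 112.8 190.9] F [-0.2  0.8 -2.6] w 37.6 jaw 7.8 ydir [ 0.009  0.004 -1.   ] j [-0.75  0.47  0.66  1.98 -0.4   0.81  0.27]
[-0.14091583  0.16421999 -0.01624847]
scene origin [330 165] k 3
top origin [181 164] k 3
```

View pics/b15.png

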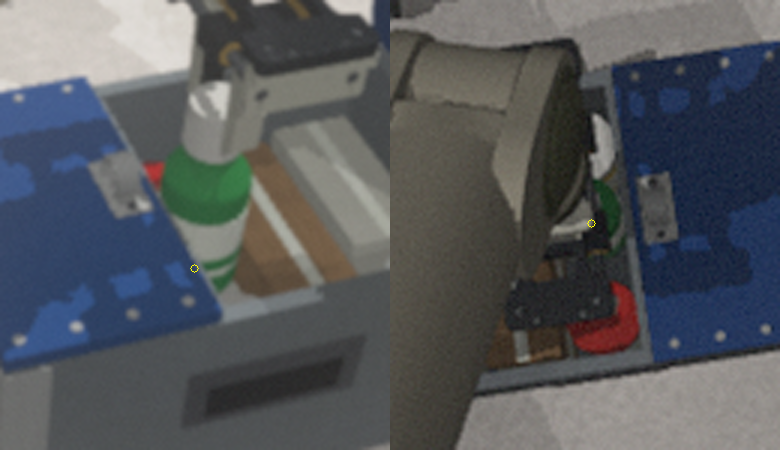

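>>> arm_command([
  {"angular": [-0.05, 0.1, 0], "slide": [-0.13, 0, -0.3], "grip": 0},
  {"angular": [0, 0, 0], "slide": [-0.03, 0, -0.4], "grip": 0},
  {"angular": [0, 0, 0], "slide": [-0.03, 0, -0.3], "grip": 0},
  {"angular": [0, 0, 0], "slide": [0, 0, 0], "grip": 0},
])

```text
clock: 13.47
tcp_pos: [557.6, 113.4, 155.4]
orientation: [-0.705, -0.051, 0.045, 0.706]
ft_force: [-0.2, -0.5, -2.8]
gripper_width: 0.404
```

Run:
```python
from h import *
show(); t=observe()["tcp_pos"]; f=t-[0,0,94]; print(observe()["wrist_torque"])
crops("b16",[555,113,130],w=130,h=150,k=3,marks=[f])
```

```text
t 13.47 tcp [557.6 113.4 155.4] F [-0.2 -0.5 -2.8] w 37.6 jaw 7.8 ydir [ 0.009  0.003 -1.   ] j [-0.72  0.51  0.62  2.03 -0.45  0.73  0.31]
[-0.08697284  0.13504566  0.03533211]
scene origin [330 165] k 3
top origin [181 164] k 3
```

View pics/b16.png

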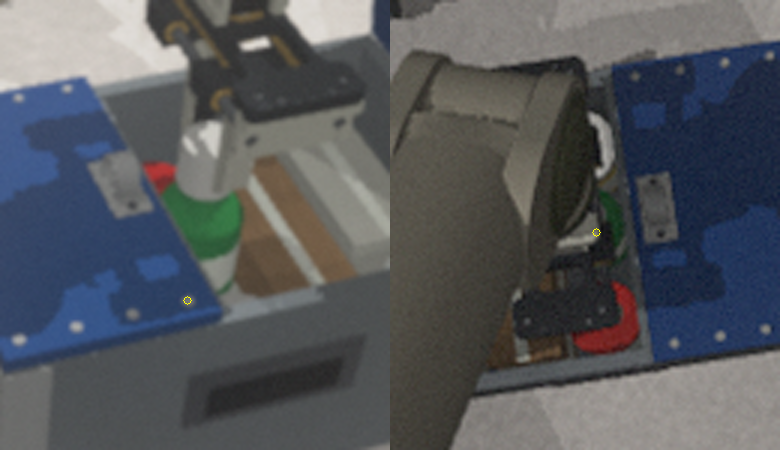

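>>> arm_command([
  {"angular": [-0.03, 0.1, 0], "slide": [-0.02, 0, -0.3], "grip": 0},
  {"angular": [0, 0, 0], "slide": [-0.03, 0, -0.3], "grip": 0},
  {"angular": [0, 0, 0], "slide": [-0.02, 0, -0.2], "grip": 0},
  {"angular": [0, 0, 0], "slide": [0, 0, 0], "grip": 0},
])

```text
clock: 13.9
tcp_pos: [558.2, 114.0, 125.5]
orientation: [-0.705, -0.05, 0.046, 0.706]
ft_force: [0.3, 0.4, -3.2]
gripper_width: 0.405
```

Run:
```python
from h import *
show(); print(observe()["wrist_torque"])
```

```text
t 13.9 tcp [558.2 114.  125.5] F [ 0.3  0.4 -3.2] w 37.7 jaw 7.8 ydir [ 0.006  0.002 -1.   ] j [-0.69  0.55  0.58  2.05 -0.49  0.67  0.34]
[-0.03831581  0.11524979 -0.01155589]
```

>>> arm_command([
  {"angular": [0, 0.05, 0], "slide": [-0.02, 0, -0.2], "grip": 0},
  {"angular": [0, 0, 0], "slide": [0, 0, -0.1], "grip": 0},
  {"angular": [0, 0, 0], "slide": [0, 0, -0.1], "grip": 0},
  {"angular": [0, 0, 0], "slide": [0, 0, -0.05], "grip": 0},
])

```text
clock: 14.23
tcp_pos: [558.2, 114.0, 106.5]
orientation: [-0.705, -0.049, 0.047, 0.706]
ft_force: [-0.3, 0.2, -2.9]
gripper_width: 0.401
```

Run:
```python
from h import *
show(); print(observe()["wrist_torque"])
```

```text
t 14.23 tcp [558.2 114.  106.5] F [-0.3  0.2 -2.9] w 37.3 jaw 7.8 ydir [ 0.002  0.002 -1.   ] j [-0.67  0.58  0.56  2.06 -0.51  0.64  0.37]
[-0.02681752  0.09323151 -0.01376756]
```

>>> arm_command([
  {"angular": [0, 0, 0], "slide": [0, 0, -0.06], "grip": 0},
  {"angular": [0, 0, 0], "slide": [0, 0, 0], "grip": 0},
])

```text
clock: 14.4
tcp_pos: [558.8, 113.8, 106.2]
orientation: [-0.704, -0.049, 0.047, 0.707]
ft_force: [0.7, 0.6, -2.8]
gripper_width: 0.399
```

>>> arm_command([
  {"angular": [0, 0, 0], "slide": [0, 0, -0.06], "grip": 0},
  {"angular": [0, 0, 0], "slide": [0, 0, 0], "grip": 0},
])

```text
clock: 14.57
tcp_pos: [559.5, 113.8, 105.8]
orientation: [-0.703, -0.05, 0.046, 0.708]
ft_force: [0.2, 0.5, -2.9]
gripper_width: 0.404
```

>>> arm_command([
  {"angular": [0, 0.05, 0], "slide": [-0.03, 0, -0.1], "grip": 0},
  {"angular": [0, 0, 0], "slide": [0, 0, -0.06], "grip": 0},
])

```text
clock: 14.73
tcp_pos: [559.6, 114.2, 103.4]
orientation: [-0.702, -0.049, 0.046, 0.709]
ft_force: [-11.0, -0.6, 36.9]
gripper_width: 0.398
```

>>> arm_command([
  {"angular": [0, 0.05, 0], "slide": [-0.03, 0, -0.1], "grip": 0},
])

```text
clock: 14.82
tcp_pos: [559.3, 114.3, 102.3]
orientation: [-0.701, -0.048, 0.047, 0.71]
ft_force: [-8.3, -0.2, 43.2]
gripper_width: 0.4
```

>>> arm_command([
  {"angular": [0, 0, 0], "slide": [0, 0, 0.05], "grip": 0},
])

```text
clock: 14.9
tcp_pos: [559.5, 114.3, 105.0]
orientation: [-0.7, -0.048, 0.047, 0.711]
ft_force: [-0.0, 0.4, -3.0]
gripper_width: 0.399
```

Run:
```python
from h import *
show(); print(observe()["wrist_torque"])
```

```text
t 14.9 tcp [559.5 114.3 105. ] F [-0.   0.4 -3. ] w 37.1 jaw 7.7 ydir [ 0.002  0.015 -1.   ] j [-0.66  0.58  0.55  2.06 -0.52  0.64  0.38]
[-0.07258614  0.00745167  0.04335368]
```

>>> arm_command([
  {"angular": [-0.15, 0, 0], "slide": [0, 0, -0.04], "grip": 0},
])

```text
clock: 14.98
tcp_pos: [560.3, 113.5, 104.3]
orientation: [-0.705, -0.048, 0.046, 0.706]
ft_force: [-0.6, -1.5, -2.7]
gripper_width: 0.399
```

>>> arm_command([
  {"angular": [0, 0, 0], "slide": [0, 0, -0.03], "grip": 0},
])

```text
clock: 15.07
tcp_pos: [560.4, 114.2, 102.7]
orientation: [-0.705, -0.049, 0.046, 0.706]
ft_force: [-0.9, 0.3, -2.8]
gripper_width: 0.402
```

>>> arm_command([
  {"angular": [0, 0, 0], "slide": [-0.02, 0, -0.03], "grip": 0},
])

```text
clock: 15.15
tcp_pos: [560.5, 113.8, 102.0]
orientation: [-0.705, -0.049, 0.045, 0.706]
ft_force: [-5.4, -4.9, 32.7]
gripper_width: 0.401
```

>>> arm_command([
  {"angular": [0, 0, 0], "slide": [-0.02, 0, -0.02], "grip": 0},
])

```text
clock: 15.23
tcp_pos: [560.5, 113.3, 102.1]
orientation: [-0.706, -0.05, 0.045, 0.706]
ft_force: [-4.6, -2.3, 19.7]
gripper_width: 0.407
```

>>> arm_command([
  {"angular": [0, 0, 0], "slide": [0, 0, 0], "grip": 0.7},
  {"angular": [0, 0, 0], "slide": [0, 0, 0], "grip": 0.7},
  {"angular": [0, 0, 0], "slide": [0, 0, 0], "grip": 0.7},
  {"angular": [0, 0, 0], "slide": [0, 0, 0], "grip": 0.7},
  {"angular": [0, 0, 0], "slide": [0, 0, 0], "grip": 0.7},
])

```text
clock: 15.65
tcp_pos: [560.9, 113.4, 100.8]
orientation: [0.706, 0.05, -0.045, -0.705]
ft_force: [-0.0, 1.0, 0.5]
gripper_width: 0.686
```

Run:
```python
from h import *
show(); print(observe()["wrist_torque"])
crops("b17",[555,113,150],w=130,h=150,k=3)
```

```text
t 15.65 tcp [560.9 113.4 100.8] F [-0.   1.   0.5] w 63.8 jaw 7.7 ydir [ 0.007 -0.001 -1.   ] j [-0.67  0.59  0.55  2.06 -0.52  0.62  0.37]
[-0.04706172  0.11597924  0.04017866]
scene origin [332 158] k 3
top origin [180 163] k 3
```

View pics/b17.png

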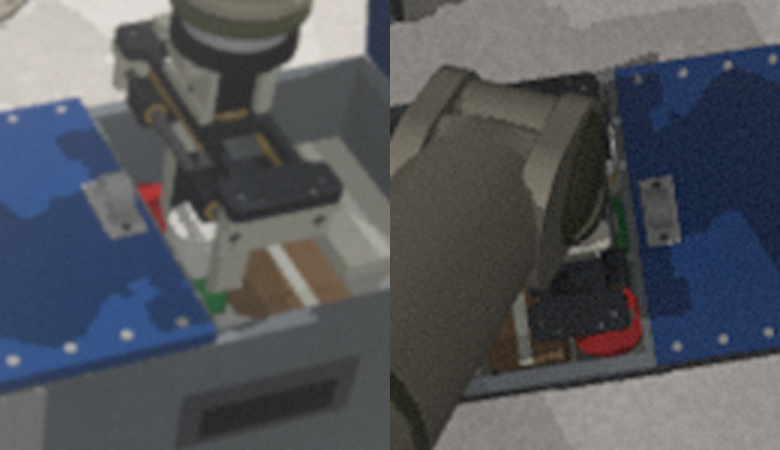

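>>> arm_command([
  {"angular": [0, 0.05, 0], "slide": [0, 0, 0.1], "grip": 0.75},
  {"angular": [0, 0, 0], "slide": [0, 0, 0.3], "grip": 0.75},
  {"angular": [0, 0, 0], "slide": [0, 0, 0.4], "grip": 0.75},
  {"angular": [0, 0, 0], "slide": [0, 0, 0.5], "grip": 0.75},
  {"angular": [0, 0, 0], "slide": [0, 0, 0.9], "grip": 0.75},
  {"angular": [0, 0, 0], "slide": [0, 0, 0.9], "grip": 0.75},
  {"angular": [0, 0, 0], "slide": [0, 0, 0.9], "grip": 0.75},
  {"angular": [0, 0, 0], "slide": [0, 0, 0.9], "grip": 0},
  {"angular": [0, 0, 0], "slide": [0, 0, 0.9], "grip": 0},
  {"angular": [0, 0, 0], "slide": [0, 0, 0.9], "grip": 0},
  {"angular": [0, 0, 0], "slide": [0, 0, 0.9], "grip": 0},
  {"angular": [0, 0, 0], "slide": [0, 0, 0], "grip": 0},
  {"angular": [0, 0, 0], "slide": [0, 0, 0], "grip": 0},
])

```text
clock: 16.83
tcp_pos: [555.3, 106.4, 429.6]
orientation: [0.707, 0.045, -0.044, -0.704]
ft_force: [-0.6, 1.3, -1.1]
gripper_width: 0.372
```

Run:
```python
from h import *
show()
cv2.imwrite("pics/s18.png",eyes.camera("scene")[:,:,::-1])
crops("t18",[555,113,150],w=200,h=150,k=3,cams=("top",))
```

```text
t 16.83 tcp [555.3 106.4 429.6] F [-0.6  1.3 -1.1] w 34.6 jaw 7.2 ydir [ 0.002 -0.004 -1.   ] j [-0.9   0.26  0.81  1.66 -0.19  1.31  0.07]
top origin [145 163] k 3
```

View pics/s18.png

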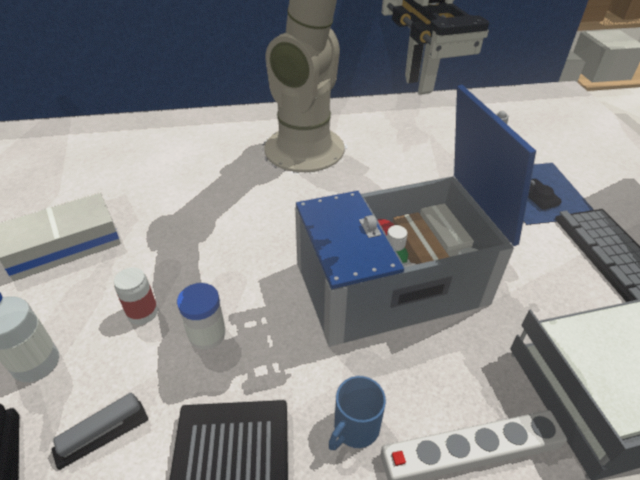

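View pics/t18.png

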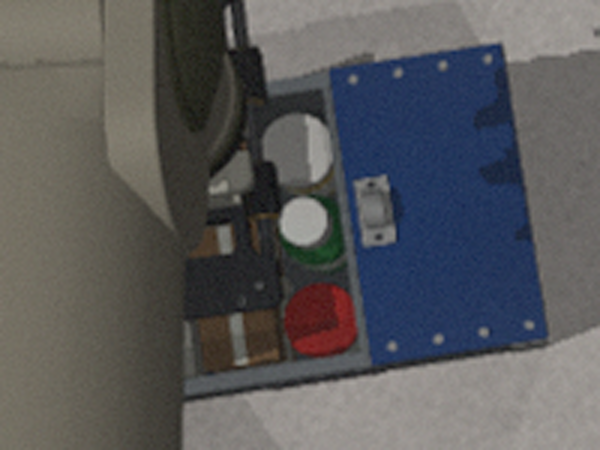

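>>> arm_command([
  {"angular": [0, 0, 0], "slide": [0.1, 0.5, 0], "grip": 0},
  {"angular": [0, 0, 0], "slide": [0.1, 0.9, 0], "grip": 0},
  {"angular": [0, 0, 0], "slide": [0.1, 0.9, 0], "grip": 0},
  {"angular": [0, 0, 0], "slide": [0.1, 0.9, 0], "grip": 0},
  {"angular": [0, 0, 0], "slide": [0.1, 0.9, 0], "grip": 0},
  {"angular": [0, 0, 0], "slide": [0.1, 0.9, 0], "grip": 0},
  {"angular": [0, 0, 0], "slide": [0.1, 0.9, 0], "grip": 0},
  {"angular": [0, 0, 0], "slide": [0.1, 0.9, 0], "grip": 0},
  {"angular": [0, 0, 0], "slide": [0, 0, 0], "grip": 0},
  {"angular": [0, 0, 0], "slide": [0, 0, 0], "grip": 0},
])

```text
clock: 17.77
tcp_pos: [580.1, 385.3, 413.6]
orientation: [0.711, 0.034, -0.048, -0.701]
ft_force: [0.1, -2.0, 1.1]
gripper_width: 0.004
```

Run:
```python
from h import *
print("cap",onz("top",(246.3,237),162),onz("scene",(398,234),162))
show(); t=observe()["tcp_pos"]
C=chestT([557.5,115,CH[2]]); print(C([50,180,0]),C([50,150,0]),C([50,-20,0]))
cv2.imwrite("pics/s19.png",eyes.camera("scene")[:,:,::-1]);cv2.imwrite("pics/t19.png",eyes.camera("top")[:,:,::-1])
```

```text
cap [557.43086641 108.59885233 162.        ] [568.3415863  109.42793257 162.        ]
t 17.77 tcp [580.1 385.3 413.6] F [ 0.1 -2.   1.1] w 0.3 jaw 6.6 ydir [-0.019 -0.016 -1.   ] j [-1.09  0.5   0.73  1.37 -0.32  1.42 -0.25]
[582.35600255 300.15447372   0.        ] [586.46801679 270.43762094   0.        ] [609.76943078 102.04212187   0.        ]
```

View pics/s19.png

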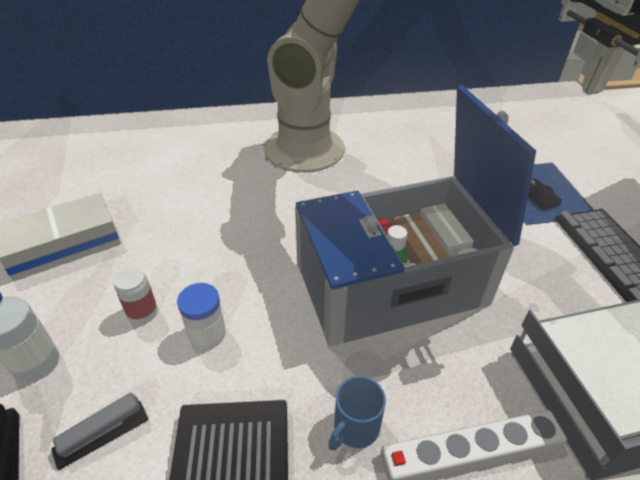

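View pics/t19.png

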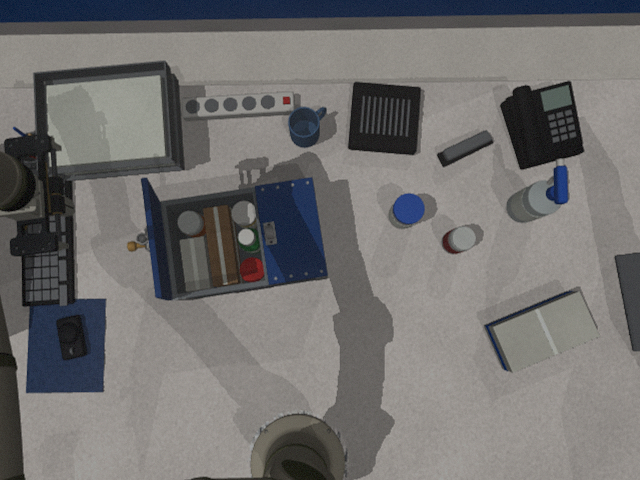

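>>> arm_command([
  {"angular": [0.2, -0.2, 0.25], "slide": [0, 0, -0.6], "grip": 0},
  {"angular": [0, 0, 0], "slide": [0, 0, -0.7], "grip": 0},
  {"angular": [0, 0, 0], "slide": [0.05, -0.4, -0.6], "grip": 0},
  {"angular": [0, 0, 0], "slide": [0.07, -0.5, 0], "grip": 0},
  {"angular": [0, 0, 0], "slide": [0, 0, 0], "grip": 0},
])

```text
clock: 18.28
tcp_pos: [584.5, 340.5, 334.8]
orientation: [-0.705, -0.046, 0.046, 0.706]
ft_force: [0.3, -0.9, 0.5]
gripper_width: 0.005
```

Run:
```python
from h import *
show()
im=eyes.camera("scene")[:,:,::-1]; cv2.imwrite("pics/s20.png",cv2.resize(im[20:250,430:640],None,fx=3,fy=2.6))
im=eyes.camera("top")[:,:,::-1]; cv2.imwrite("pics/t20.png",cv2.resize(im[130:320,0:280],None,fx=2.8,fy=2.8))
```

```text
t 18.28 tcp [584.5 340.5 334.8] F [ 0.3 -0.9  0.5] w 0.4 jaw 7.5 ydir [-0.     0.001 -1.   ] j [-1.05  0.49  0.72  1.57 -0.34  1.21 -0.15]
```

View pics/s20.png

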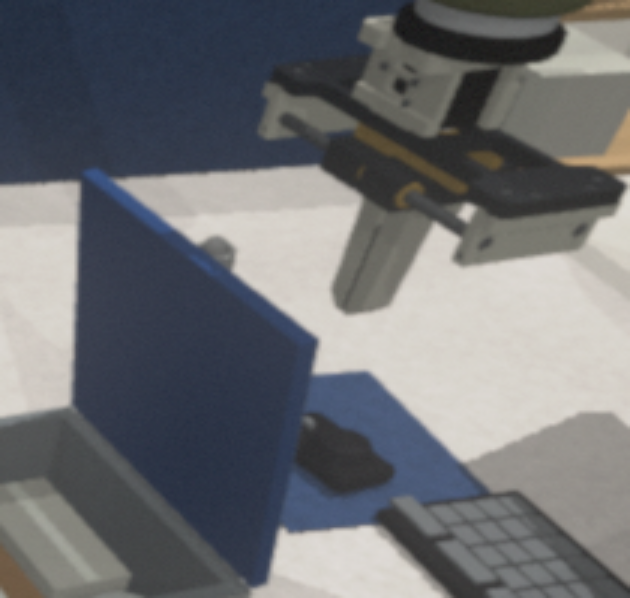

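View pics/t20.png

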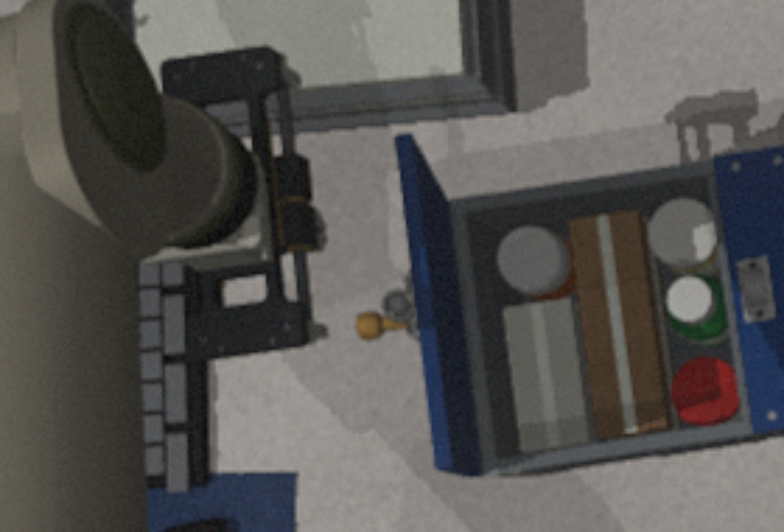

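Run:
```python
from h import *
o,d=ray("scene",(430+360/3,20+303/2.6))
for y in(333,340,347): print((o+d*(y-o[1])/d[1]).round(1))
print(proj("scene",[584.5,340.5,364.8]))
```

```text
[598.3 333.  380.1]
[589.4 340.  374. ]
[580.5 347.  367.8]
[547.02277184 139.65620159]
```

>>> arm_command([
  {"angular": [0, 0, 0], "slide": [0.07, -0.5, 0], "grip": 0},
  {"angular": [0, 0, 0], "slide": [0.04, -0.3, 0], "grip": 0},
  {"angular": [0, 0, 0], "slide": [0, 0, 0], "grip": 0},
])

```text
clock: 18.63
tcp_pos: [588.3, 314.2, 336.4]
orientation: [-0.703, -0.049, 0.048, 0.708]
ft_force: [-0.2, 0.1, 0.2]
gripper_width: 0.005
```

>>> arm_command([
  {"angular": [-0.1, 0, 0], "slide": [0.03, -0.3, -0.2], "grip": 0},
  {"angular": [0, 0, 0], "slide": [0.03, -0.3, -0.1], "grip": 0},
])

```text
clock: 18.8
tcp_pos: [590.9, 292.6, 325.0]
orientation: [0.705, 0.05, -0.049, -0.705]
ft_force: [-0.4, -0.4, -0.1]
gripper_width: 0.003
```

>>> arm_command([
  {"angular": [0, 0, 0], "slide": [0.03, -0.25, 0], "grip": 0},
])

```text
clock: 18.88
tcp_pos: [591.8, 282.8, 324.1]
orientation: [-0.705, -0.05, 0.049, 0.706]
ft_force: [0.5, 5.3, -3.1]
gripper_width: 0.008
```

>>> arm_command([
  {"angular": [0, 0, 0], "slide": [0.03, -0.25, 0], "grip": 0},
])

```text
clock: 18.97
tcp_pos: [592.6, 274.0, 323.5]
orientation: [-0.704, -0.051, 0.05, 0.706]
ft_force: [-0.2, 6.6, -3.1]
gripper_width: 0.004
```

>>> arm_command([
  {"angular": [0, 0, 0], "slide": [0.06, -0.44, -0.1], "grip": 0},
  {"angular": [0, 0, 0], "slide": [0.06, -0.42, -0.15], "grip": 0},
  {"angular": [0, 0, 0], "slide": [0.05, -0.41, -0.19], "grip": 0},
  {"angular": [0, 0, 0], "slide": [0.05, -0.38, -0.23], "grip": 0},
])

```text
clock: 19.3
tcp_pos: [601.6, 212.0, 298.4]
orientation: [-0.701, -0.055, 0.052, 0.709]
ft_force: [-0.5, 3.0, 3.0]
gripper_width: 0.004
```

```bash
cat >> h.py <<'E'
def lid(off=32):
    s=observe(); t=s["tcp_pos"]; C0=[557.5,115,CH[2]]; c,sn=np.cos(CH[2]),np.sin(CH[2])
    dx,dy=t[0]-C0[0],t[1]-C0[1]; X=c*dx+sn*dy; Y=-sn*dx+c*dy
    py=Y-180-8; pz=t[2]+off-172
    print("chest x %.1f y %.1f  R %.1f phi %.1f"%(X,Y,np.hypot(py,pz),np.degrees(np.arctan2(pz,-py))))
E
python3 - <<'E'
from h import *
show(); lid()
im=eyes.camera("scene")[:,:,::-1]; cv2.imwrite("pics/s21.png",cv2.resize(im[20:270,390:640],None,fx=2.4,fy=2.4))
E
```

```text
t 19.3 tcp [601.6 212.  298.4] F [-0.5  3.   3. ] w 0.4 jaw 8.6 ydir [ 0.004  0.012 -1.   ] j [-0.89  0.45  0.71  1.71 -0.34  1.09  0.08]
chest x 57.0 y 90.0  R 186.3 phi 58.3
```

View pics/s21.png

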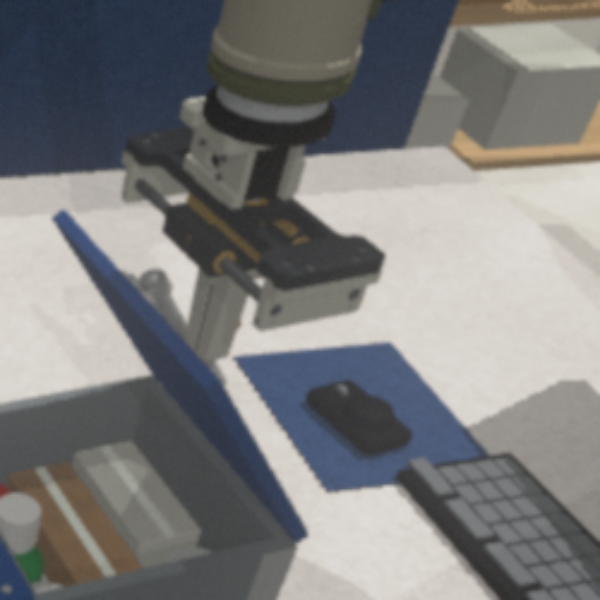

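>>> arm_command([
  {"angular": [-0.14, 0.05, -0.15], "slide": [0.05, -0.37, -0.25], "grip": 0},
  {"angular": [0, 0, 0], "slide": [0.05, -0.35, -0.28], "grip": 0},
  {"angular": [0, 0, 0], "slide": [0.04, -0.32, -0.32], "grip": 0},
  {"angular": [0, 0, 0], "slide": [0.04, -0.29, -0.34], "grip": 0},
])

```text
clock: 19.68
tcp_pos: [608.8, 158.1, 250.3]
orientation: [-0.704, -0.048, 0.049, 0.707]
ft_force: [-0.5, 3.2, 1.1]
gripper_width: -0.0
```

Run:
```python
from h import *
show(); lid()
```

```text
t 19.68 tcp [608.8 158.1 250.3] F [-0.5  3.2  1.1] w -0.0 jaw 7.9 ydir [-0.001  0.004 -1.   ] j [-0.79  0.49  0.69  1.79 -0.37  1.    0.18]
chest x 56.7 y 35.7  R 188.0 phi 35.9
```

>>> arm_command([
  {"angular": [0, 0, 0], "slide": [0.03, -0.22, -0.33], "grip": 0},
  {"angular": [0, 0, 0], "slide": [0.03, -0.19, -0.35], "grip": 0},
  {"angular": [0, 0, 0], "slide": [0.02, -0.15, -0.3], "grip": 0},
  {"angular": [0, 0, 0], "slide": [0.02, -0.11, -0.25], "grip": 0},
])

```text
clock: 20.02
tcp_pos: [612.8, 130.9, 198.9]
orientation: [-0.703, -0.048, 0.049, 0.707]
ft_force: [-0.3, 2.0, 1.3]
gripper_width: 0.004
```

Run:
```python
from h import *
show(); lid()
im=eyes.camera("scene")[:,:,::-1]; cv2.imwrite("pics/s22.png",cv2.resize(im[100:340,280:560],None,fx=2.4,fy=2.4))
```

```text
t 20.02 tcp [612.8 130.9 198.9] F [-0.3  2.   1.3] w 0.3 jaw 7.9 ydir [-0.002  0.006 -1.   ] j [-0.72  0.54  0.65  1.85 -0.41  0.9   0.26]
chest x 56.9 y 8.2  R 189.2 phi 18.1
```

View pics/s22.png

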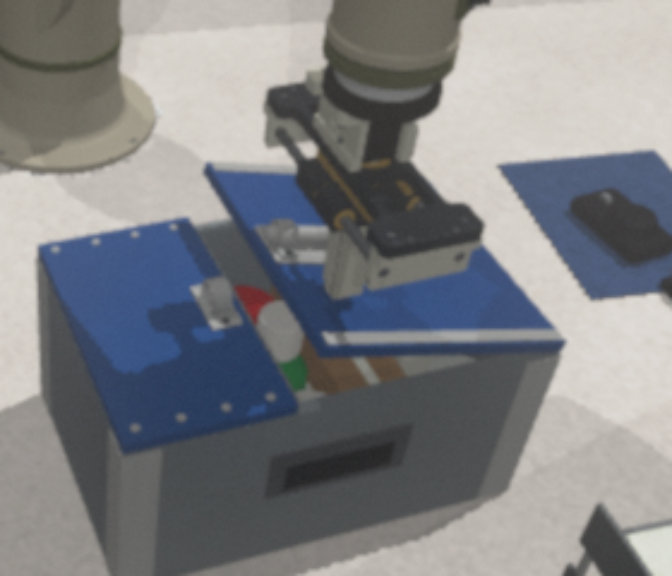

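>>> arm_command([
  {"angular": [0, 0, 0], "slide": [0.01, -0.08, -0.22], "grip": 0},
  {"angular": [0, 0, 0], "slide": [0.01, -0.06, -0.22], "grip": 0},
  {"angular": [0, 0, 0], "slide": [0.01, -0.05, -0.2], "grip": 0},
  {"angular": [0, 0, 0], "slide": [0.01, -0.03, -0.2], "grip": 0},
])

```text
clock: 20.4
tcp_pos: [614.4, 121.1, 162.1]
orientation: [-0.704, -0.048, 0.05, 0.707]
ft_force: [-0.9, 1.0, 2.1]
gripper_width: 0.003
```

Run:
```python
from h import *
show(); lid()
```

```text
t 20.4 tcp [614.4 121.1 162.1] F [-0.9  1.   2.1] w 0.3 jaw 7.9 ydir [-0.003  0.005 -1.   ] j [-0.68  0.58  0.62  1.88 -0.45  0.83  0.31]
chest x 57.2 y -1.8  R 191.0 phi 6.6
```

>>> arm_command([
  {"angular": [0, 0, 0], "slide": [0, -0.02, -0.12], "grip": 0},
  {"angular": [0, 0, 0], "slide": [0, -0.01, -0.1], "grip": 0},
])

```text
clock: 20.57
tcp_pos: [614.5, 119.8, 151.6]
orientation: [-0.704, -0.048, 0.05, 0.707]
ft_force: [-6.8, 2.5, 44.5]
gripper_width: 0.003
```

>>> arm_command([
  {"angular": [0, 0, 0], "slide": [0, 0, -0.07], "grip": 0},
])

```text
clock: 20.65
tcp_pos: [614.6, 119.9, 151.3]
orientation: [-0.703, -0.048, 0.05, 0.708]
ft_force: [-20.1, 0.5, 67.9]
gripper_width: 0.001
```

>>> arm_command([
  {"angular": [0, 0, 0], "slide": [0, 0, -0.05], "grip": 0},
])

```text
clock: 20.73
tcp_pos: [614.5, 120.0, 151.7]
orientation: [-0.702, -0.048, 0.049, 0.709]
ft_force: [-8.8, 0.5, 20.7]
gripper_width: 0.002
```

>>> arm_command([
  {"angular": [0, 0, 0], "slide": [0, 0, 0.3], "grip": 0},
  {"angular": [0, 0, 0], "slide": [0, 0, 0.7], "grip": 0},
  {"angular": [0, 0, 0], "slide": [0, 0, 0.9], "grip": 0},
  {"angular": [0, 0, 0], "slide": [0, 0, 0.5], "grip": 0},
  {"angular": [0, 0, 0], "slide": [-0.4, 0.6, 0], "grip": 0},
  {"angular": [0, 0, 0], "slide": [-0.6, 0.8, 0], "grip": 0},
  {"angular": [0, 0, 0], "slide": [-0.5, 0.7, 0], "grip": 0},
  {"angular": [0, 0, 0], "slide": [-0.2, 0.4, 0], "grip": 0},
  {"angular": [0, 0, 0], "slide": [0, 0, 0], "grip": 0},
])

```text
clock: 21.48
tcp_pos: [545.8, 218.7, 253.6]
orientation: [-0.703, -0.048, 0.045, 0.708]
ft_force: [-0.8, -0.5, 1.0]
gripper_width: 0.004
```

Run:
```python
from h import *
show(); lid()
C=chestT([557.5,115,CH[2]])
crops("b23",[550,130,200],w=130,h=190,k=3,marks=[C([0,60,224]),C([0,10,224])])
for c in("scene","top"): print([(d["centre"],d["conf"]) for d in eyes.spot_point(c,"bolt_knob")[:2]],proj(c,C([0,60,224])))
```

```text
t 21.48 tcp [545.8 218.7 253.6] F [-0.8 -0.5  1. ] w 0.4 jaw 7.5 ydir [ 0.003  0.008 -1.   ] j [-0.96  0.43  0.71  1.88 -0.34  0.95  0.03]
chest x 2.6 y 104.3  R 141.1 phi 53.6
scene origin [343 117] k 3
top origin [169 143] k 3
[([429.6, 200.2], 0.7)] [432.20127407 200.0959465 ]
[] [212.73166417 237.83851732]
```

View pics/b23.png

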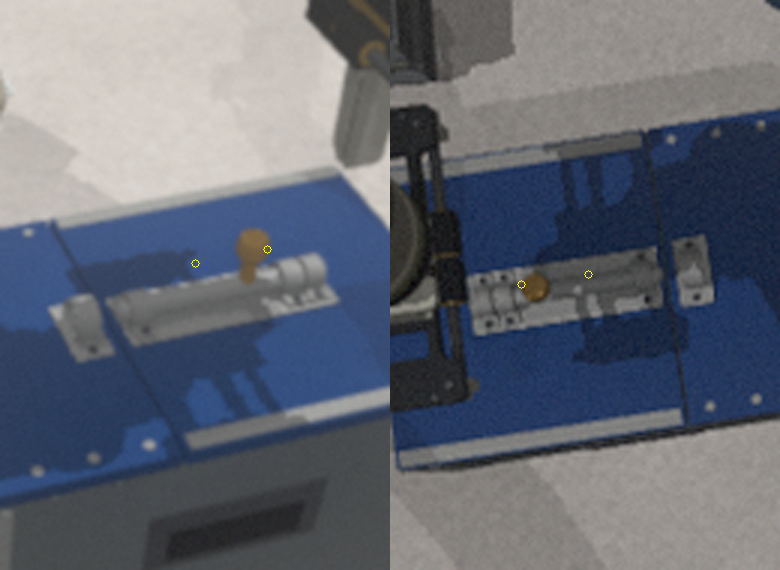

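Run:
```python
from h import *
P,e=tri((427.7,198),(217.3,239)); print(P,e, onz("top",(217.3,239),224), onz("scene",(427.7,198),224))
c,s=np.cos(CH[2]),np.sin(CH[2])
for P in (onz("top",(217.3,239),224), onz("scene",(427.7,198),224)):
    d=P-np.array([557.5,115,0]); print(c*d[0]+s*d[1],-s*d[0]+c*d[1])
```

```text
[546.43303359 164.59576695 227.89938514] 2.227317736430467 [546.55447013 164.26891108 224.        ] [541.92817722 167.93531751 224.        ]
-4.089074530891671 50.3041717186936
-8.169159529560549 54.570086471532235
```

>>> arm_command([
  {"angular": [-0.1, 0.03, 0.05], "slide": [-0.12, 0, -0.5], "grip": 0},
  {"angular": [0, 0, 0], "slide": [0, 0, -0.5], "grip": 0},
  {"angular": [0, 0, 0], "slide": [0, 0, -0.5], "grip": 0},
  {"angular": [0, 0, 0], "slide": [0, 0, -0.1], "grip": 0},
  {"angular": [0, 0, 0], "slide": [0, 0, 0], "grip": 0},
])

```text
clock: 22.1
tcp_pos: [548.9, 204.9, 189.1]
orientation: [0.708, 0.044, -0.039, -0.704]
ft_force: [0.6, 0.1, -0.2]
gripper_width: 0.006
```

Run:
```python
from h import *
show(); lid()
crops("b24",[550,150,200],w=130,h=150,k=3)
```

```text
t 22.1 tcp [548.9 204.9 189.1] F [ 0.6  0.1 -0.2] w 0.6 jaw 6.7 ydir [ 0.007 -0.005 -1.   ] j [-0.91  0.5   0.66  1.95 -0.4   0.82  0.09]
chest x 3.8 y 90.2  R 109.5 phi 26.7
scene origin [353 136] k 3
top origin [160 163] k 3
```

View pics/b24.png

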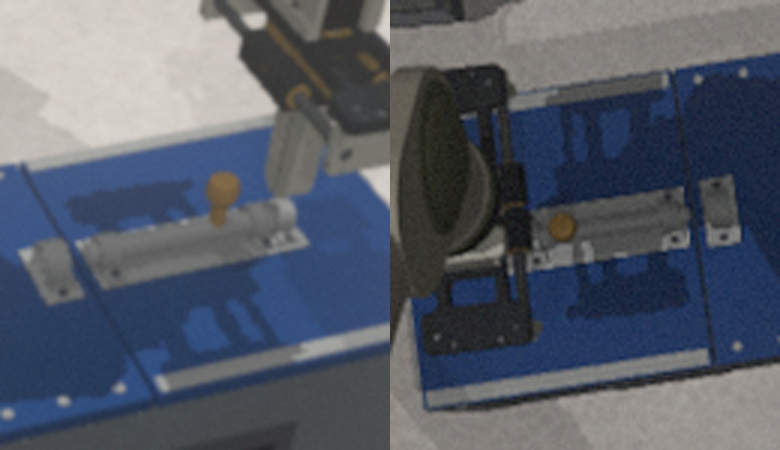

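>>> arm_command([
  {"angular": [0.05, 0.08, 0.2], "slide": [-0.18, -0.05, -0.15], "grip": 0},
  {"angular": [0, 0, 0], "slide": [0, -0.2, 0], "grip": 0},
])

```text
clock: 22.37
tcp_pos: [542.7, 196.1, 185.2]
orientation: [-0.705, -0.05, 0.048, 0.706]
ft_force: [-0.5, -0.0, 0.3]
gripper_width: 0.008
```

Run:
```python
from h import *
show(); lid()
```

```text
t 22.37 tcp [542.7 196.1 185.2] F [-0.5 -0.   0.3] w 0.8 jaw 7.9 ydir [ 0.003  0.002 -1.   ] j [-0.89  0.49  0.65  1.98 -0.41  0.81  0.13]
chest x -3.5 y 82.3  R 114.9 phi 23.2
```

>>> arm_command([
  {"angular": [0, 0, 0], "slide": [0.03, -0.2, 0], "grip": 0},
  {"angular": [0, 0, 0], "slide": [0.03, -0.2, 0], "grip": 0},
])

```text
clock: 22.53
tcp_pos: [545.1, 179.0, 186.2]
orientation: [-0.704, -0.051, 0.048, 0.707]
ft_force: [-0.5, 5.1, -3.1]
gripper_width: 0.003
```

>>> arm_command([
  {"angular": [0, 0, 0], "slide": [0.03, -0.25, 0], "grip": 0},
])

```text
clock: 22.62
tcp_pos: [546.3, 169.4, 186.5]
orientation: [-0.704, -0.051, 0.048, 0.707]
ft_force: [1.3, 5.0, -4.0]
gripper_width: 0.004
```

Run:
```python
from h import *
show(); lid()
```

```text
t 22.62 tcp [546.3 169.4 186.5] F [ 1.3  5.  -4. ] w 0.4 jaw 8.0 ydir [ 0.004  0.005 -1.   ] j [-0.84  0.48  0.65  1.99 -0.4   0.8   0.18]
chest x -3.6 y 55.4  R 140.5 phi 19.3
```

>>> arm_command([
  {"angular": [0, 0, 0], "slide": [0.03, -0.2, -0.03], "grip": 0},
  {"angular": [0, 0, 0], "slide": [0.03, -0.15, -0.03], "grip": 0},
])

```text
clock: 22.78
tcp_pos: [549.3, 154.4, 185.1]
orientation: [-0.703, -0.052, 0.047, 0.708]
ft_force: [-2.4, 3.4, 2.8]
gripper_width: 0.004
```

>>> arm_command([
  {"angular": [0, 0, 0], "slide": [0.02, -0.15, -0.03], "grip": 0},
])

```text
clock: 22.87
tcp_pos: [550.5, 148.1, 184.3]
orientation: [-0.702, -0.052, 0.047, 0.708]
ft_force: [-0.5, 4.9, 3.8]
gripper_width: 0.006
```

Run:
```python
from h import *
show(); lid()
```

```text
t 22.87 tcp [550.5 148.1 184.3] F [-0.5  4.9  3.8] w 0.6 jaw 8.0 ydir [ 0.006  0.009 -1.   ] j [-0.8   0.48  0.64  1.99 -0.41  0.79  0.22]
chest x -2.4 y 33.7  R 160.5 phi 16.0
```

>>> arm_command([
  {"angular": [0, 0, 0], "slide": [0.01, -0.1, 0], "grip": 0},
])

```text
clock: 22.95
tcp_pos: [551.1, 143.5, 184.4]
orientation: [-0.702, -0.052, 0.047, 0.709]
ft_force: [-1.2, 12.4, 0.0]
gripper_width: 0.004
```

>>> arm_command([
  {"angular": [0, 0, 0], "slide": [0.01, -0.1, 0], "grip": 0},
])

```text
clock: 23.03
tcp_pos: [551.1, 143.1, 184.4]
orientation: [-0.7, -0.052, 0.048, 0.71]
ft_force: [-3.6, 27.2, 3.2]
gripper_width: 0.01
```

>>> arm_command([
  {"angular": [0, 0, 0], "slide": [0.01, -0.1, 0], "grip": 0},
])

```text
clock: 23.12
tcp_pos: [551.1, 143.6, 184.4]
orientation: [-0.698, -0.053, 0.049, 0.712]
ft_force: [-2.5, 18.6, 3.7]
gripper_width: 0.007
```

>>> arm_command([
  {"angular": [0, 0, 0], "slide": [-0.05, 0.4, 0], "grip": 0},
  {"angular": [0, 0, 0], "slide": [0, 0.4, 0.5], "grip": 0},
  {"angular": [0, 0, 0], "slide": [0, 0, 0.9], "grip": 0},
  {"angular": [0, 0, 0], "slide": [0, 0.5, 0.9], "grip": 0},
  {"angular": [0, 0, 0], "slide": [0, 0.9, 0.5], "grip": 0},
  {"angular": [0, 0, 0], "slide": [0, 0.9, 0.3], "grip": 0},
  {"angular": [0, 0, 0], "slide": [0, 0.9, 0], "grip": 0},
  {"angular": [0, 0, 0], "slide": [0, 0, 0], "grip": 0},
])

```text
clock: 23.78
tcp_pos: [549.4, 299.3, 313.9]
orientation: [-0.701, -0.049, 0.045, 0.71]
ft_force: [0.1, 1.4, -0.5]
gripper_width: 0.011
```

Run:
```python
from h import *
show()
crops("b25",[550,110,200],w=130,h=180,k=3)
cv2.imwrite("pics/s25.png",eyes.camera("scene")[:,:,::-1])
C=chestT([555.5,115,CH[2]]); 
for c in("scene","top"): print([(np.round(d["centre"],1),d["conf"]) for d in eyes.spot_point(c,"bolt_knob")[:2]],"home",proj(c,C([0,10,224])),"back",proj(c,C([0,60,224])))
```

```text
t 23.78 tcp [549.4 299.3 313.9] F [ 0.1  1.4 -0.5] w 1.0 jaw 7.6 ydir [ 0.005  0.012 -1.   ] j [-1.07  0.42  0.71  1.72 -0.32  1.11 -0.12]
scene origin [333 123] k 3
top origin [178 148] k 3
[] home [407.85100104 204.17412569] back [431.86102544 199.43674895]
[] home [235.04627031 235.38240481] back [212.72439534 238.73458924]
```

View pics/b25.png

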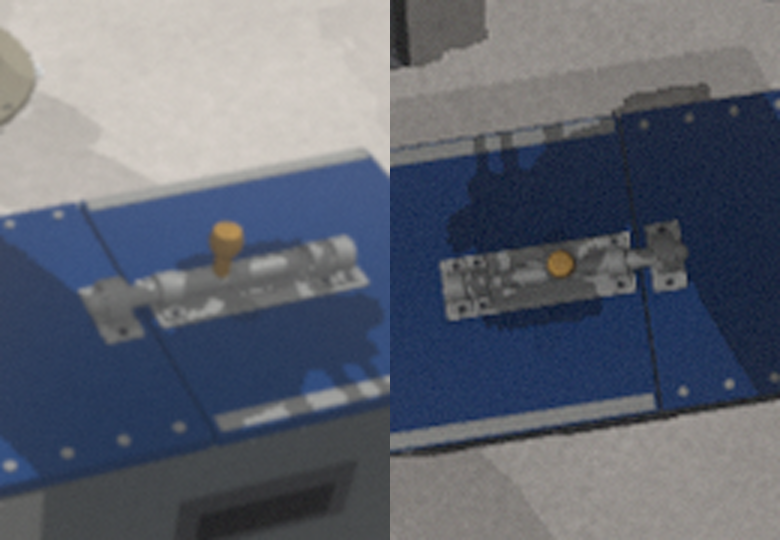

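View pics/s25.png

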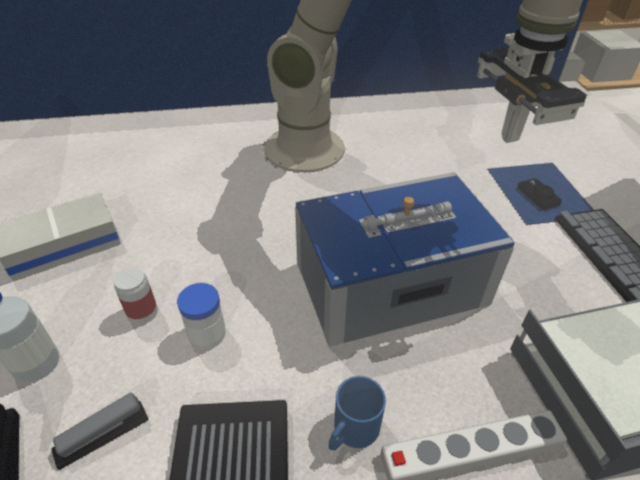

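Run:
```python
from h import *
show(); print(robot.hand_in())
```

```text
t 24.03 tcp [550.2 289.8 313.8] F [0.5 0.2 0.6] w 0.6 jaw 7.0 ydir [ 0.004  0.01  -1.   ] j [-1.06  0.42  0.72  1.73 -0.31  1.11 -0.12]
the job is handed in; nothing more can be done
None
```

I finished the job in the order asked and handed it in at about 24 s. No verdict was reported.

**What I did**
- **Bottle:** I set it down in the free place and released it under light floor contact. Before the lid went down, the pictures showed it standing between the two tubs. I have not seen it since the lid shut.
- **Lid:** I lowered it slowly with the closed fingertips until the push force jumped from about 2 N to 44 N (68 N at its peak). It now looks level with the fixed top.
- **Bolt:** I pushed the knob until it stopped firmly at up to 27 N, against about 4 N to slide it.

**Last checks**
- The knob is within about 1 pixel of its computed home position in both cameras, and the rod shows through the keeper.
- The tub and the can are at the same pixels as at the start.
- The arm is clear of everything.

**What disagreed**
- **Tool height:** the fingertips were really about 30 to 32 mm above the TCP height the robot reported. My first grasp closed above the cap because of this. The bottle did not appear to move, and I corrected for the offset from then on.
- **Cameras:** the top and scene views differed by about 5 mm, so I worked from values between them. After placing, the top view put the bottle's cap about 5 mm towards the partition, within the clearance.
- **Forces:** setting the bottle down and pressing the lid shut briefly read about 43 N and 68 N at the wrist. Both were below the 120 N limit, and only the bottle or the fingertips were touching.
- **Detector:** the bolt-knob network found nothing in the last pictures, so I read the knob's position from the image by eye.

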